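Tag the bench isolator, then key it over and hold

ROBOT

A 6-joint arm with a two-finger parallel gripper is mounted at the origin on a cart in front of the work surface, level with it; the furniture and walls round the work are solid. World frame = base frame: x ahead of the robot, y to its left, z up, the work surface at z = 0. Lengths are in mm, angles in rad, forces in N, time in s.
With the tool pointing down it reaches from about 350 to 975 mm from the base axis. Payload 7.1 kg.
Tool frame: the origin (TCP) lies at the very end of the fingers, on their centre line; the grasp point (between the pads) lies 19 mm behind it; y points along the fingers, x is the direction in which the jaws open and shut, and the axes are right-handed (so a half turn about y gives the same grasp; the last joint's range is limited). The gripper opens to 88 mm and grips with 3 to 60 N. Pads are 20 mm wide; open, the fingers measure 115 mm over their backs; the gripper's body (75 mm by 178 mm) begins 61 mm behind the grasp point.
Start: joints at [1.113, 0.423, 1.63, -0, 1.089, -0.019], TCP at [265.501, 565.786, 222.675] pointing down, gripper open.
Joint ranges: [-3, 3], [-0.9, 2.11], [0.09, 2.58], [-1.31, 4.45], [0.11, 2.69], [-2.54, 2.54]. Speed limits (rad/s): [2.39, 2.39, 3.01, 3.14, 3.14, 3.14].

INTERFACE

Orientations are given as a rotation vector (axis times angle).
In Python, from workcell import ctrl gives the robot as it stands. The module is installed in compiled form; this text tells all that it offers.
- The arm moves only by the tool jog_arm, never from a script. Its argument "steps" is a list of rows, each an object with "turn": the turn, a rotation vector about the world's x, y, z scaled (see below), a list of three; "dp": the shift along the world's x, y, z scaled (see below), a list of three; "claw": the opening, from 0 (shut) to 1 (fully open). In form: [{"turn": [wx, wy, wz], "dp": [x, y, z], "claw": claw}, ...]. A call has 1 to 12 rows; each row is the pose to reach, as a shift and turn from the pose measured when the call began, turning the shorter way round; what a row does not reach only later rows make up. The controller multiplies each number of a shift by 80 mm and each number of a turn by pi rad. A row lasts 1/12 s, in which the tool goes at most 41.7 mm and 7.16 degrees, less where a joint would pass 70% of its speed; a pose out of reach is approached as far as the arm can. A call with a number of a shift or a turn outside -1 to 1 is refused whole. A call with a gripper value outside its range is refused whole. The fingers move at their own pace and stop on an object; the grip force is fixed at half the most. Time passes only in rows, so rows that repeat a pose let the fingers close. It gives the time, the measured TCP pose, the force and the opening at its end, in the units of the state.
- ctrl.get_obs(): the state, without advancing time (a new reading comes with each control period).
- ctrl.get_image(name): name is "scene" or "top" or "wrist"; returns a dict with "img" (420x560x3 uint8, red, green, blue), "range_z" (420x560 float32, mm along the optical axis (not along the pixel's ray), 0 where there is no reading), "fovy" (degrees; the focal length in pixels is half the picture's height over the tangent of half this angle, whatever the lens; pixels are square), "cx", "cy" (the principal point, pixels), "camera_from_world" (4x4, takes a point from world to camera coordinates); the wrist camera has in their place "hand_eye" (4x4, takes a point from camera to tool coordinates, whose origin is the TCP and whose axes are the tool frame's). Camera axes: x right, y down, z forward; pixel columns grow to the right and rows downward; lengths in mm; the calibration is good to about 2 mm. A picture is of the moment at which its call begins: read the wrist's pose just before it.
- ctrl.close_job(): hands the job in, once; it reports no verdict.
The state is a dict: "t": time; "qpos": joint angles; "qvel": joint speeds; "joint_torque": joint torques, N m; "ee_pos": TCP position; "orientation": TCP orientation; "ft_force": force on the tool from outside, world axes, zero at the start; "moment": the same for the moment, N m; "width": finger opening in mm.
Only numpy, scipy, OpenCV 4.12 (cv2) and the standard library are available. Lean on these libraries where they do the work, as an engineer would, in place of code of your own. Each camera call takes 0.05 s, during which the arm holds its last target.

TASK

The bench machine is to be kept isolated while a colleague checks it: first hang the red warning tag flat over the steel post on the yellow isolator box and let go of it. Then take the blue key from its wooden stand, push it all the way into the lock past the stiff pins, turn it a quarter turn clockwise (seen from above) to its stop, and keep hold of it there: the switch springs back when let go, so the program finishes with the gripper still holding the key turned. Leave the tape measure, sanding block and screwdriver where they are.

Things in the scene. Friction and masses are not known exactly. Their poses are not given: they have to be found in the camera images.
- isolator: Yellow steel isolator box bolted to the desk, 110 (x) x 200 (y) x 60 (z) mm; origin at the centre of its underside, x/y along its sides. The tag post stands on its top at y = +50 mm, the key lock is in its top at y = -50 mm. A black mark in front of the lock shows the keyway's line at home, a red mark on its post side the line when turned.
- post_foot (a point): Foot of the upright steel post, on its axis at the level of the box top (60 mm above the desk). Post 10 mm in diameter, round top 31 mm above this point. Axes as the box.
- lock_mouth (a point): Centre of the keyway mouth on the lock's vertical axis, at the brass plug's top face (63 mm above the desk). Axes as the box, not turning. With the plug at home the keyway's long side lies along the box's x. Keyway 18.4 x 6.6 mm, mouth chamfered 2 mm, 36 mm deep. A steel collar (50 mm outside, 26 mm inside) stands 1 mm above the plug.
- pin_level (a point): Point in the keyway on the lock's axis, 12 mm below the mouth, level with the first of two sprung, sticky pins that stick 3.7 mm into the keyway from its narrow ends (the second 23 mm below the mouth). Pushing the key past them takes several newtons, allow up to 20 N; rocking the key a little about its axis helps.
- lock_plug (a joint): Rotation of the key plug (rad): 0 at home, grows clockwise seen from above, stop at 1.57. A spring turns it back: about 0.05 N m at home, 0.11 N m at the stop. The key has about 0.16 rad of play in the keyway each way, so it must be turned that much beyond 1.57 to bring the plug to its stop.
- key: Steel key with a blue plastic bow, 79 mm tall, 60 g, standing upright, blade down, in the wooden stand. Origin at the blade's tip, z up along the key. Blade 16 (x) x 4 (y) mm with a rounded nose, 32 mm long; then a round shoulder 20 mm in diameter, 5 mm thick; then the bow 28 (x) x 9 (y) x 42 (z) mm, from 37 to 79 mm. It may go in either way round (half a turn is the same).
- key_shoulder (a point): On the key's axis, underside of the shoulder, 32 mm above the blade's tip. Fully in, it rests on the plug's top face, at the lock_mouth point.
- key_bow (a point): On the key's axis, in the bow, 60 mm above the blade's tip: where to grip it, across its 9 mm thickness (the key's y).
- key_stand: Wooden key stand fixed to the desk, 70 x 70 x 45 mm, origin at the centre of its underside; the key stands in the slot (19 mm along x, 7 mm along y, 38 mm deep) at the middle of its top, the shoulder resting on the top.
- tag: Red plastic warning tag with white stripes, a flat plate 90 (x) x 50 (y) x 6 (z) mm, 50 g, lying flat on the desk; origin at the centre of its underside. Its 18 mm through hole is at x = -27 mm. A black upright grip rib, 28 (x) x 10 (y) x 24 (z) mm, stands on the plate at x = +12 mm, its top 30 mm above the underside.
- tag_hole (a point): Centre of the tag's hole, at the tag's underside.
- tag_grip (a point): In the rib, 21 mm above the tag's underside, 39 mm from the hole along the tag's x: where to grip it, across the rib's 10 mm thickness (the tag's y). Fingertips must stay above the plate's top (6 mm).
- tape_measure: Yellow tape measure, 37 x 76 x 65 mm, a bystander; origin at the centre of its underside.
- sanding_block: Brown sanding block, 62 x 110 x 34 mm, a bystander; origin at the centre of its underside.
- screwdriver: Screwdriver with a red handle, 29 x 200 x 29 mm, a bystander lying behind the box; origin at the centre of its underside.
Mind the look-alikes: they are no part of the job. There is more than one size of the tag; the job needs the smaller.

How it is judged (in metres and radians):
On the way, in this order (a step that is already met when the one before it is completed fails the run):
1. the tag lies flat on the box with its hole over the post, let go (horizontal distance between tag_hole and post_foot below 0.007 m and z of tag_hole in the frame of post_foot below 0.006 m and angle between tag's own z axis and vertical below 0.12 rad and contact force between the fingers and tag below 0.1 N), for 0.3 s.
2. the key is fully in the lock, which is not turned yet (horizontal distance between key_shoulder and lock_mouth below 0.005 m and z of key_shoulder in the frame of lock_mouth below 0.004 m and value of joint lock_plug below 0.3 rad), for 0.1 s.
3. the key, still fully in, has turned the lock a quarter turn (horizontal distance between key_shoulder and lock_mouth below 0.005 m and z of key_shoulder in the frame of lock_mouth below 0.004 m and value of joint lock_plug above 1.4 rad), for 0.3 s.
At the end, for the whole second after the job is handed in: Gripper on the key (over 2 N); key shoulder within 4 mm of the plug face and 5 mm of its axis; plug past 1.4 rad. Tag untouched, flat on the box (0.12 rad; underside within 6 mm of the box top), hole within 7 mm of the post axis. Bystanders moved less than 30 mm (all of step 1 and all of step 3 and contact force between the fingers and key above 2 N); the arm keeps its last pose, push and grip.
It fails at once if the tape measure is moved by more than 30 mm (distance of tape_measure from where it was at the start of the episode above 0.03 m).
It fails at once if the sanding block is moved by more than 30 mm (distance of sanding_block from where it was at the start of the episode above 0.03 m).
It fails at once if the screwdriver is moved by more than 30 mm (distance of screwdriver from where it was at the start of the episode above 0.03 m).
It also fails if it takes over 69 s, if anything falls off the work surface, if the arm or the gripper's body presses on something with over 40 N, if the wrist force passes 120 N, or if a joint passes its speed limit or range.

## Working session

There is one attempt and no reset: what is moved stays moved. The work goes in short steps, Python scripts to look and compute and a tool call to move; the robot and the scene stay as the last step left them, time stands still between calls to the robot, and variables do not carry over. Pictures are saved under pics/ and viewed, and the job is handed in when it is done.

Besides the shell and the picture viewer there is one more tool, called after "Emit:" in YAML: its name, and indented under it one key for each argument. jog_arm: Moves the arm, as the interface text tells. Its arguments: {"type":"object","properties":{"steps":{"type":"array","items":{"type":"object","properties":{"turn":{"type":"array","items":{"type":"number"}},"dp":{"type":"array","items":{"type":"number"}},"claw":{"type":"number"}}}}},"required":["steps"]}

```bash
mkdir -p pics
cat > h.py <<'E'
import numpy as np, cv2
from workcell import ctrl
from scipy.spatial.transform import Rotation as R
def grab(n):
    o=ctrl.get_obs(); d=ctrl.get_image(n); d['obs']=o
    h,w=d['img'].shape[:2]; d['f']=h/2/np.tan(np.radians(d['fovy'])/2)
    if n=='wrist':
        T=np.eye(4);T[:3,:3]=R.from_rotvec(o['orientation']).as_matrix();T[:3,3]=o['ee_pos']
        d['wc']=T@np.array(d['hand_eye'])
    else: d['wc']=np.linalg.inv(np.array(d['camera_from_world']))
    return d
def save(d,n): cv2.imwrite('pics/'+n,cv2.cvtColor(d['img'],cv2.COLOR_RGB2BGR))
def plane(d,u,v,z):
    r=d['wc'][:3,:3]@np.array([(u-d['cx'])/d['f'],(v-d['cy'])/d['f'],1]);c=d['wc'][:3,3]
    return c+r*(z-c[2])/r[2]
def depthpt(d,u,v):
    Z=d['range_z'][int(v),int(u)]
    return (d['wc']@np.array([(u-d['cx'])/d['f']*Z,(v-d['cy'])/d['f']*Z,Z,1]))[:3]
def cloud(d):
    h,w=d['range_z'].shape;v,u=np.mgrid[:h,:w];Z=d['range_z']
    P=np.stack([(u-d['cx'])/d['f']*Z,(v-d['cy'])/d['f']*Z,Z],-1)
    return P@d['wc'][:3,:3].T+d['wc'][:3,3]
def pix(d,p):
    q=np.linalg.inv(d['wc'])@np.append(p,1); return q[:2]/q[2]*d['f']+[d['cx'],d['cy']]
E
python3 - <<'E'
from h import *
print(ctrl.get_obs())
for n in('scene','top','wrist'):
    d=grab(n);save(d,n+'0.png');print(n,d['fovy'],d['cx'],d['cy'],d['wc'].round(2).tolist())
E
```

```text
{'t': 0.0, 'qpos': array([ 1.11301028e+00,  4.23823518e-01,  1.63066874e+00, -2.91135144e-05,
        1.08859669e+00, -1.89976541e-02]), 'qvel': array([ 0.00183705,  0.00201637,  0.0002406 ,  0.00110937, -0.0008853 ,
       -0.00045524]), 'joint_torque': array([-1.73553963e-03, -5.44625509e+01, -2.73664248e+01,  6.42806897e-02,
        2.26630789e-02, -1.41022260e-04]), 'ee_pos': array([265.26884508, 565.31170387, 221.92086285]), 'orientation': array([-1.38621753, -0.87928449,  0.88136034]), 'ft_force': array([-0.14400158, -0.44687388,  0.01375201]), 'moment': array([ 0.05756905, -0.04217651, -0.00234896]), 'width': 88.16055520315447}
scene 53.85431340991711 277.2140417797317 206.52557474787096 [[-0.6, -0.33, 0.73, -135.88], [-0.8, 0.23, -0.56, 570.48], [0.02, -0.92, -0.4, 459.28], [0.0, 0.0, 0.0, 1.0]]
top 53.24917811282521 282.44008865079275 213.63586586245498 [[-0.02, -0.99, 0.13, 432.48], [-1.0, 0.03, 0.02, 41.39], [-0.02, -0.13, -0.99, 985.89], [0.0, 0.0, 0.0, 1.0]]
wrist 66.51261296423841 280.50283684165186 207.28591761845644 [[0.42, 0.86, 0.27, 188.85], [0.91, -0.4, -0.13, 600.13], [-0.0, 0.3, -0.95, 384.74], [0.0, 0.0, 0.0, 1.0]]
```

View pics/scene0.png

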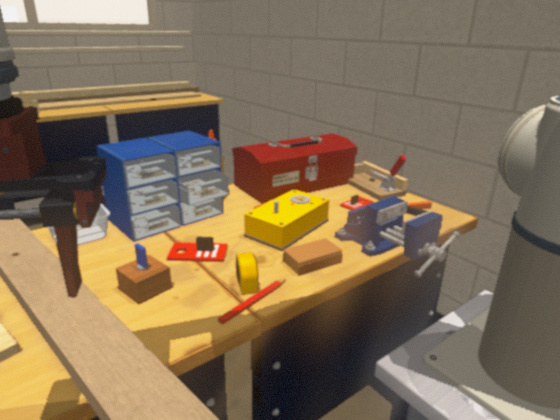

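View pics/top0.png

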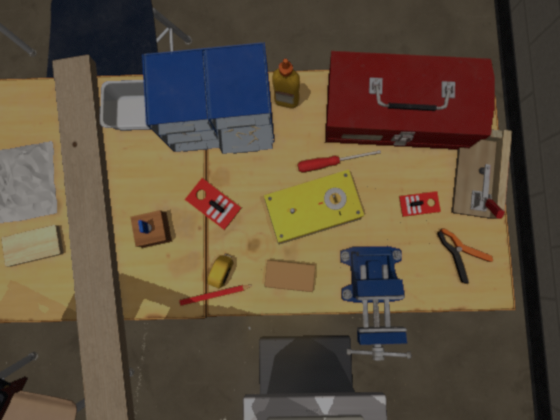

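View pics/wrist0.png

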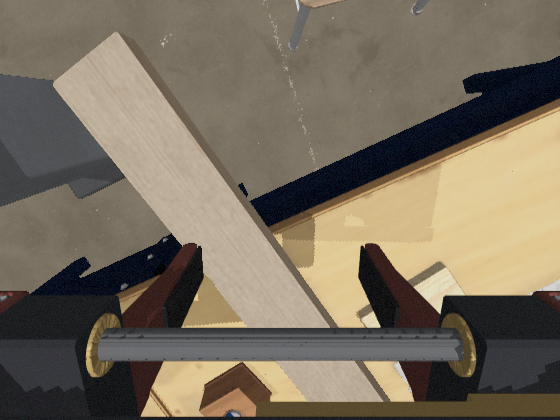

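The top view shows candidate tags at (213,203) and (420,204), the key stand at (150,228), the isolator at (314,208) with its post at about (292,210) and lock at (335,200). A plank crosses at column ~85. Next I'll measure these with crops.

Run:
```python
from h import *
d=grab('top');P=cloud(d)
def crop(d,u0,v0,u1,v1,k,n): 
    c=d['img'][v0:v1,u0:u1];cv2.imwrite('pics/'+n,cv2.cvtColor(cv2.resize(c,None,fx=k,fy=k,interpolation=cv2.INTER_CUBIC),cv2.COLOR_RGB2BGR))
crop(d,120,150,260,250,5,'c1.png');crop(d,255,150,455,260,4,'c2.png')
np.save('topP.npy',P)
hsv=cv2.cvtColor(d['img'],cv2.COLOR_RGB2HSV)
red=((hsv[...,0]<8)|(hsv[...,0]>172))&(hsv[...,1]>150)&(hsv[...,2]>80)
for nm,(u0,v0,u1,v1) in dict(L=(180,170,250,235),Rt=(395,185,445,220)).items():
    m=np.zeros(red.shape,np.uint8);m[v0:v1,u0:u1]=red[v0:v1,u0:u1]
    pts=np.argwhere(m)[:,::-1]
    W=np.array([plane(d,u,v,6)[:2] for u,v in pts],np.float32)
    print(nm,len(pts),cv2.minAreaRect(W), np.median(P[m>0],0))
for nm,(u,v) in dict(plank=(85,200),plank2=(75,100),plank3=(100,300),stand=(150,228),standtop=(140,240),key=(147,225),box=(300,230),desk=(260,250),boxtop=(350,190),tape=(221,270),sand=(290,275),vise=(375,275),drawers=(210,80),tray=(480,180),drawfront=(245,140),toolbox=(400,80)).items(): print(nm,P[v,u].round(1))
```

```text
L 898 ((592.4437866210938, 224.08261108398438), (120.65999603271484, 67.28950500488281), 50.35039138793945) [598.12311109 234.07140723   8.49766828]
Rt 469 ((578.6107788085938, -263.8697814941406), (47.8664436340332, 88.796142578125), 5.678046226501465) [ 577.15039544 -274.70374613    6.89956411]
plank [602.6 514.1  39.1]
plank2 [844.9 546.4  41.3]
plank3 [374.3 472.6  36.3]
stand [532.3 357.4  51.1]
standtop [506.3 382.2  43.8]
key [538.4 361.7  59. ]
box [518.2  19.7  61.1]
desk [479.  113.5   1.5]
boxtop [606.1 -95.5  55.4]
tape [434.5 195.   64.1]
sand [419.7  44.5  32. ]
vise [ 415.6 -142.7   49.4]
drawers [811.6 193.9 193.3]
tray [ 628.4 -404.3   17.8]
drawfront [724.5 138.2  71.1]
toolbox [ 823.7 -199.1  139.7]
```

View pics/c1.png

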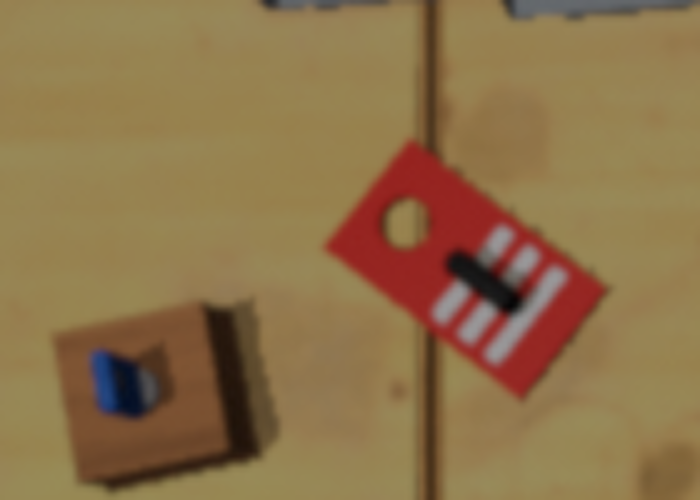

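View pics/c2.png

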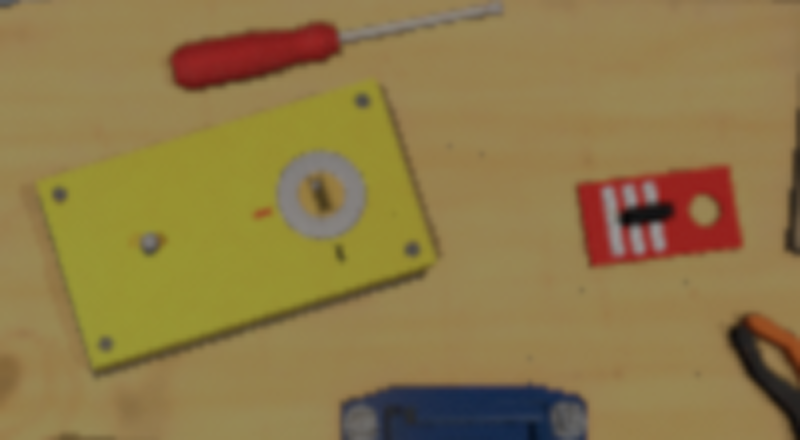

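Right tag (420,204) measures 89x48 mm, matching the 90x50 description. The left one is 121x67, a look-alike. The c2 crop confirms the right tag has its rib at (416,203) and hole at (431,202). Next: measure box, post, lock and key.

Run:
```python
from h import *
d=grab('top')
hsv=cv2.cvtColor(d['img'],cv2.COLOR_RGB2HSV)
m=((hsv[...,0]>24)&(hsv[...,0]<35)&(hsv[...,1]>160)).astype(np.uint8)
m[:, :255]=0;m[:,375:]=0;m[:160]=0;m[250:]=0
c=max(cv2.findContours(m,0,2)[0],key=cv2.contourArea)
W=np.array([plane(d,*p[0],60)[:2] for p in c],np.float32)
print('box',cv2.minAreaRect(W))
for nm,u,v,z in [('posttop',255+150/4,150+243/4,91),('post foot?',255+150/4,150+240/4,60),('lock',255+321/4,150+194/4,63),('blackmark',255+341/4,150+254/4,60),('redmark',255+262/4,150+213/4,60),('hole',255+704/4,150+210/4,6),('ribtop',255+648/4,150+213/4,30),('keytop',120+105/5,150+380/5,124),('bigtag',213,203,6)]:
    print(nm,plane(d,u,v,z).round(1))
# stand top rect
m=((hsv[...,0]>3)&(hsv[...,0]<16)&(hsv[...,1]>110)&(hsv[...,2]>60)).astype(np.uint8);m[:,:125]=0;m[:,180:]=0;m[:205]=0;m[255:]=0
c=max(cv2.findContours(m,0,2)[0],key=cv2.contourArea)
print('stand',cv2.minAreaRect(np.array([plane(d,*p[0],45)[:2] for p in c],np.float32)))
o=ctrl.get_obs();print(R.from_rotvec(o['orientation']).as_matrix().round(3))
```

```text
box ((572.5319213867188, -12.576553344726562), (110.53453826904297, 199.076904296875), 15.892189979553223)
posttop [557.4  35.4  91. ]
post foot? [563.5  35.1  60. ]
lock [586.4 -60.8  63. ]
blackmark [552.8 -70.8  60. ]
redmark [577.  -27.8  60. ]
hole [ 580.2 -291.1    6. ]
ribtop [ 575.7 -251.    30. ]
keytop [529.2 351.7 124. ]
bigtag [592.9 223.1   6. ]
stand ((531.1332397460938, 363.05841064453125), (74.3371810913086, 70.84832000732422), 11.291474342346191)
[[ 0.425 -0.    -0.905]
 [ 0.905 -0.001  0.425]
 [-0.001 -1.     0.   ]]
```

Emit:
jog_arm:
  steps:
    - {"turn":[0,0,-0.12],"dp":[0.5,-1,0],"claw":1}
    - {"turn":[0,0,-0.12],"dp":[0.5,-1,0],"claw":1}
    - {"turn":[0,0,-0.12],"dp":[0.5,-1,0],"claw":1}

```text
t: 0.5
ee_pos: [306.4, 480.9, 221.6]
orientation: [-1.494, -0.584, 0.589]
ft_force: [0.7, -0.2, -0.6]
width: 88.0
```

Emit:
jog_arm:
  steps:
    - {"turn":[0,0,-0.12],"dp":[0.6,-1,0],"claw":1}
    - {"turn":[0,0,-0.12],"dp":[0.6,-1,0],"claw":1}
    - {"turn":[0,0,-0.12],"dp":[0.6,-1,0],"claw":1}

```text
t: 0.75
ee_pos: [355.5, 397.3, 221.4]
orientation: [-1.555, -0.291, 0.297]
ft_force: [0.1, -0.1, -0.1]
width: 87.8
```

Emit:
jog_arm:
  steps:
    - {"turn":[0,0,-0.08],"dp":[0.6,-1,0],"claw":1}
    - {"turn":[0,0,-0.08],"dp":[0.6,-1,0],"claw":1}
    - {"turn":[0,0,-0.08],"dp":[0.6,-1,0],"claw":1}

```text
t: 1.0
ee_pos: [404.9, 313.7, 221.4]
orientation: [-1.574, -0.087, 0.094]
ft_force: [0.2, 0.6, 0.4]
width: 87.7
```

Emit:
jog_arm:
  steps:
    - {"turn":[0,0,0],"dp":[0.6,-1,0],"claw":1}
    - {"turn":[0,0,0],"dp":[0.6,-1,0],"claw":1}
    - {"turn":[0,0,0],"dp":[0.6,-1,0],"claw":1}

```text
t: 1.25
ee_pos: [454.6, 230.3, 221.5]
orientation: [-1.575, -0.086, 0.092]
ft_force: [0.5, -0.3, 0.8]
width: 88.0
```

Emit:
jog_arm:
  steps:
    - {"turn":[0,0,0],"dp":[0.4,-1,0],"claw":1}
    - {"turn":[0,0,0],"dp":[0.4,-1,0],"claw":1}
    - {"turn":[0,0,0],"dp":[0.4,-1,0],"claw":1}

```text
t: 1.5
ee_pos: [488.2, 146.1, 221.6]
orientation: [-1.577, -0.084, 0.089]
ft_force: [-0.2, -0.7, 0.1]
width: 87.8
```

Emit:
jog_arm:
  steps:
    - {"turn":[0,0,0],"dp":[0.2,-1,0],"claw":1}
    - {"turn":[0,0,0],"dp":[0.2,-1,0],"claw":1}
    - {"turn":[0,0,0],"dp":[0.2,-1,0],"claw":1}

```text
t: 1.75
ee_pos: [505.1, 61.6, 221.7]
orientation: [-1.578, -0.082, 0.085]
ft_force: [-0.3, -0.8, 0.1]
width: 87.9
```

Run:
```python
from h import *
d=grab('wrist');save(d,'w1.png');print(d['obs']['ee_pos'],d['wc'].round(2).tolist(),d['hand_eye'])
```

```text
[505.05956684  61.56881197 221.65947695] [[0.99, 0.1, 0.03, 494.74], [0.11, -0.95, -0.31, 144.6], [-0.0, 0.31, -0.95, 383.69], [0.0, 0.0, 0.0, 1.0]] [[ 9.99998785e-01  5.85295097e-04 -1.44503072e-03 -1.90976371e+00]
 [ 1.55407414e-03 -3.00107820e-01  9.53904021e-01 -1.62757356e+02]
 [ 1.24650327e-04 -9.53905107e-01 -3.00108365e-01  8.22278527e+01]
 [ 0.00000000e+00  0.00000000e+00  0.00000000e+00  1.00000000e+00]]
```

View pics/w1.png

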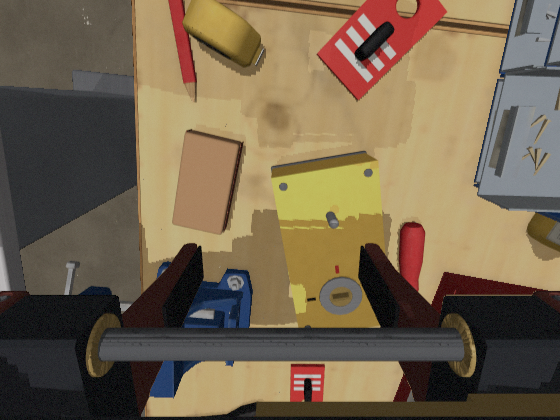

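Run:
```python
from h import *
d=grab('wrist')
c=d['img'][145:325,262:392];cv2.imwrite('pics/c3.png',cv2.cvtColor(cv2.resize(c,None,fx=3.3,fy=3.3,interpolation=cv2.INTER_CUBIC),cv2.COLOR_RGB2BGR))
P=cloud(d)
for u,v in[(300,205),(365,205),(331,213),(327,296),(260,120),(345,200)]:print(u,v,P[v,u].round(1))
```

```text
300 205 [524.2  47.2  61.1]
365 205 [592.7  54.1  60. ]
331 213 [558.3  41.5  60.2]
327 296 [568.2 -56.9  65.3]
260 120 [471.1 125.9   1.7]
345 200 [570.4  57.8  61.6]
```

View pics/c3.png

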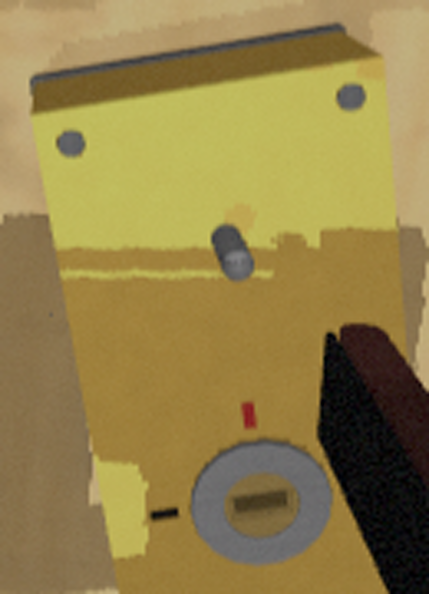

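Wrist view: post foot near (330,216), post top (334,225), collar centre (341,297), with the keyway along the black mark at (312,301).

Run:
```python
from h import *
d=grab('wrist')
def c(u,v):return 262+u/3.3,145+v/3.3
for nm,u,v,z in[('post top',237,263,90),('foot',227,236,60),('collar',261,502,64),('slot',261,501,63),('slotL',236,505,63),('slotR',287,497,63),('blackL',150,516,60),('blackR',178,513,60),('red0',247,403,60),('red1',250,428,60),('cornerL',33,113,60),('cornerR',383,60,60),('screwL',71,143,61),('screwR',351,97,61)]:
    print(nm,plane(d,*c(u,v),z).round(1))
for p in [(332+0,),]:pass
```

```text
post top [556.6  41.3  90. ]
foot [558.3  39.3  60. ]
collar [584.5 -55.5  64. ]
slot [584.7 -55.7  63. ]
slotL [576.2 -58.3  63. ]
slotR [593.4 -53.1  63. ]
blackL [547.4 -68.   60. ]
blackR [557.1 -65.7  60. ]
red0 [574.4 -19.9  60. ]
red1 [577.  -29.3  60. ]
cornerL [491.7  73.2  60. ]
cornerR [597.1 101.3  60. ]
screwL [504.5  65.1  61. ]
screwR [589.3  89.1  61. ]
```

Emit:
jog_arm:
  steps:
    - {"dp":[0.2,-1,0],"turn":[0,0,0],"claw":1}
    - {"dp":[0.2,-1,0],"turn":[0,0,0],"claw":1}
    - {"dp":[0.2,-1,0],"turn":[0,0,0],"claw":1}

```text
t: 2.15
ee_pos: [521.3, -16.4, 221.8]
orientation: [-1.578, -0.083, 0.086]
ft_force: [0.1, -1.2, 0.2]
width: 87.5
```

Emit:
jog_arm:
  steps:
    - {"dp":[0.2,-1,0],"turn":[0,0,0],"claw":1}
    - {"dp":[0.2,-1,0],"turn":[0,0,0],"claw":1}
    - {"dp":[0.2,-1,0],"turn":[0,0,0],"claw":1}

```text
t: 2.4
ee_pos: [539.0, -99.2, 222.1]
orientation: [-1.579, -0.084, 0.084]
ft_force: [0.9, -0.8, -0.1]
width: 88.2
```

Emit:
jog_arm:
  steps:
    - {"dp":[0.2,-1,0],"turn":[0,0,0],"claw":1}
    - {"dp":[0.2,-1,0],"turn":[0,0,0],"claw":1}
    - {"dp":[0.2,-1,0],"turn":[0,0,0],"claw":1}

```text
t: 2.65
ee_pos: [557.0, -182.1, 222.4]
orientation: [-1.581, -0.084, 0.081]
ft_force: [-0.5, 0.2, -0.6]
width: 87.8
```

Emit:
jog_arm:
  steps:
    - {"dp":[0.2,-1,0],"turn":[0,0,0],"claw":1}
    - {"dp":[0.2,-1,0],"turn":[0,0,0],"claw":1}
    - {"dp":[0.2,-1,0],"turn":[0,0,0],"claw":1}

```text
t: 2.9
ee_pos: [575.2, -265.2, 222.6]
orientation: [-1.584, -0.085, 0.078]
ft_force: [-0.4, 0.1, 0.1]
width: 88.0
```

Emit:
jog_arm:
  steps:
    - {"dp":[0,-0.3,0],"turn":[0,0,0],"claw":1}
    - {"dp":[0,-0.3,0],"turn":[0,0,0],"claw":1}
    - {"dp":[0,-0.3,0],"turn":[0,0,0],"claw":1}
    - {"dp":[0,-0.3,0],"turn":[0,0,0],"claw":1}

```text
t: 3.23
ee_pos: [575.3, -286.9, 222.2]
orientation: [-1.583, -0.085, 0.08]
ft_force: [-0.2, -0.3, 0.1]
width: 87.5
```

Run:
```python
from h import *
d=grab('wrist');save(d,'w2.png');print(d['obs']['ee_pos'],d['obs']['qpos'],d['obs']['qvel'])
```

```text
[ 575.29297491 -286.93476327  222.24524837] [-0.47648955  0.44537769  1.59543738 -0.01095031  1.09105653 -0.57628754] [ 0.00248634 -0.00610269  0.00404798 -0.00290933 -0.00189758 -0.00770819]
```

View pics/w2.png

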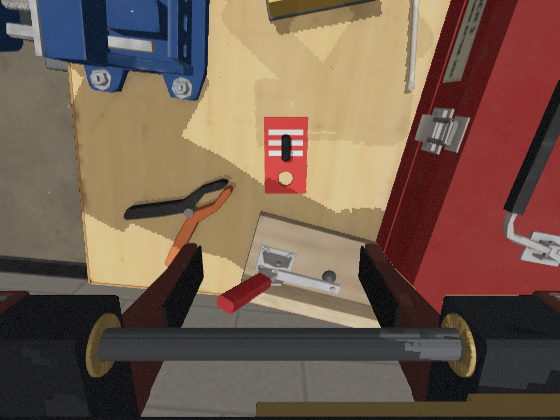

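The tag is at cols 264–308 and rows 117–193, with hole at (286,179) and rib at (286,147).

```bash
cat > tag.py <<'E'
from h import *
d=grab('wrist');im=d['img'];hsv=cv2.cvtColor(im,cv2.COLOR_RGB2HSV)
red=(((hsv[...,0]<8)|(hsv[...,0]>172))&(hsv[...,1]>150)&(hsv[...,2]>80)).astype(np.uint8)
cs=[c for c in cv2.findContours(red,0,2)[0] if 200<cv2.contourArea(c)<8000 and 200<c[:,0,0].mean()<360 and c[:,0,1].max()<260]
c=max(cs,key=cv2.contourArea)
u0,v0,w,h=cv2.boundingRect(c)
W=lambda pts,z:np.array([plane(d,*p,z)[:2] for p in pts],np.float32)
print('plate',u0,v0,w,h,cv2.minAreaRect(W(c[:,0],6)))
blk=np.zeros_like(red);s=(hsv[...,2]<60);blk[v0:v0+h,u0:u0+w]=s[v0:v0+h,u0:u0+w]
b=max(cv2.findContours(blk,0,2)[0],key=cv2.contourArea)
print('rib px',cv2.minAreaRect(b),'z30',cv2.minAreaRect(W(b[:,0],30)))
fill=np.zeros_like(red);cv2.drawContours(fill,[c],-1,1,-1)
ho=((hsv[...,0]>9)&(hsv[...,0]<35)&(hsv[...,1]>60)).astype(np.uint8)*fill
g=max(cv2.findContours(ho,0,2)[0],key=cv2.contourArea);print('hole',cv2.minEnclosingCircle(W(g[:,0],3)))
P=cloud(d);print('depth z plate',np.median(P[red>0].reshape(-1,3)[:,2]),'rib',np.median(P[blk>0][:,2]))
E
python3 tag.py
```

```text
plate 264 117 44 77 ((576.6934204101562, -263.57110595703125), (49.99858856201172, 89.70504760742188), 5.899594306945801)
rib px ((286.0, 147.5), (25.0, 8.0), 90.0) z30 ((575.5833129882812, -250.15182495117188), (8.785100936889648, 27.203720092773438), 6.118399143218994)
hole ((579.2669677734375, -289.9575500488281), 8.658777236938477)
depth z plate 128.2090280660305 rib 30.53607308032568
```

Emit:
jog_arm:
  steps:
    - {"dp":[0,0.45,-0.9],"turn":[0,0,0],"claw":1}
    - {"dp":[0,0.45,-0.9],"turn":[0,0,0],"claw":1}
    - {"dp":[0,0.45,-0.9],"turn":[0,0,0],"claw":1}
    - {"dp":[0,0.45,-0.9],"turn":[0,0,0],"claw":0.6}

```text
t: 3.67
ee_pos: [574.2, -249.1, 149.2]
orientation: [-1.581, -0.085, 0.085]
ft_force: [1.3, -0.6, 0.5]
width: 84.1
```

Emit:
jog_arm:
  steps:
    - {"dp":[0,0,-0.9],"turn":[0,0,0],"claw":0.6}
    - {"dp":[0,0,-0.9],"turn":[0,0,0],"claw":0.6}
    - {"dp":[0,0,-0.9],"turn":[0,0,0],"claw":0.6}
    - {"dp":[0,0,-0.9],"turn":[0,0,0],"claw":0.6}

```text
t: 4.0
ee_pos: [574.5, -249.5, 77.9]
orientation: [-1.581, -0.084, 0.085]
ft_force: [0.6, 0.3, 0.4]
width: 58.0
```

Run:
```python
from h import *
d=grab('wrist');save(d,'w3.png');print(d['obs']['ee_pos'],R.from_rotvec(d['obs']['orientation']).as_matrix()[:,0])
print(pix(d,[575.5,-251,30]),pix(d,d['obs']['ee_pos']))
```

```text
[ 574.49773461 -249.50792911   77.9051799 ] [ 0.99420604  0.1074846  -0.0011884 ]
[284.92309007 230.25141211] [284.33190836 259.95595728]
```

View pics/w3.png

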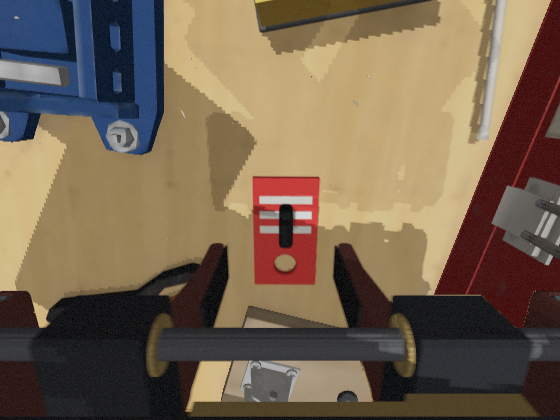

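Emit:
jog_arm:
  steps:
    - {"dp":[0.012,-0.02,-0.45],"turn":[0,0,0],"claw":0.5}
    - {"dp":[0.012,-0.02,-0.7],"turn":[0,0,0],"claw":0.5}
    - {"dp":[0.012,-0.02,-0.8],"turn":[0,0,0],"claw":0.5}
    - {"dp":[0.012,-0.02,-0.86],"turn":[0,0,0],"claw":0.5}
    - {"dp":[0.012,-0.02,-0.86],"turn":[0,0,0],"claw":0.5}

```text
t: 4.47
ee_pos: [577.5, -252.2, 11.7]
orientation: [-1.583, -0.087, 0.082]
ft_force: [-0.3, 1.0, 0.7]
width: 43.7
```

Run:
```python
from h import *
d=grab('wrist');save(d,'w4.png');print(d['obs']['ee_pos'],d['obs']['ft_force'])
```

```text
[ 577.46754083 -252.16891695   11.73301349] [-0.31723734  1.03258861  0.66886302]
```

View pics/w4.png

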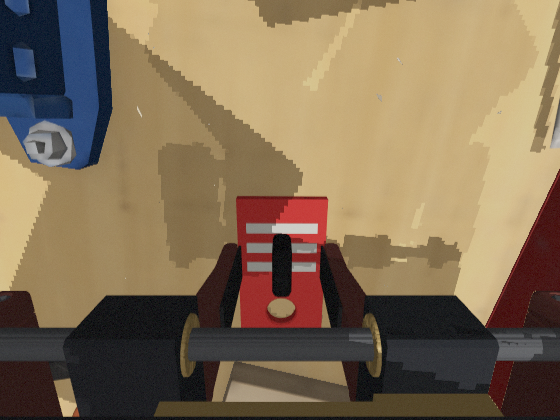

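Emit:
jog_arm:
  steps:
    - {"dp":[-0.01,0,-0.03],"turn":[0,0,0],"claw":0.5}
    - {"dp":[-0.01,0,-0.03],"turn":[0,0,0],"claw":0.3}
    - {"dp":[-0.01,0,-0.03],"turn":[0,0,0],"claw":0.1}
    - {"dp":[-0.01,0,-0.03],"turn":[0,0,0],"claw":0}
    - {"dp":[-0.01,0,-0.03],"turn":[0,0,0],"claw":0}
    - {"dp":[-0.01,0,-0.03],"turn":[0,0,0],"claw":0}
    - {"dp":[-0.01,0,-0.03],"turn":[0,0,0],"claw":0}
    - {"dp":[-0.01,0,-0.03],"turn":[0,0,0],"claw":0}

```text
t: 5.18
ee_pos: [577.0, -252.3, 9.9]
orientation: [-1.583, -0.088, 0.081]
ft_force: [-0.1, 0.5, 0.8]
width: 10.0
```

Emit:
jog_arm:
  steps:
    - {"dp":[0,0,0.3],"turn":[0,0,0],"claw":0}
    - {"dp":[0,0,0.6],"turn":[0,0,0],"claw":0}
    - {"dp":[0,0,1],"turn":[0,0,0],"claw":0}
    - {"dp":[0,0,1],"turn":[0,0,0],"claw":0}

```text
t: 5.52
ee_pos: [580.1, -253.7, 95.2]
orientation: [-1.587, -0.094, 0.076]
ft_force: [0.5, -1.2, -0.0]
width: 9.8
```

Emit:
jog_arm:
  steps:
    - {"dp":[0,0,0.5],"turn":[0,0,0],"claw":0}
    - {"dp":[0,0,0.5],"turn":[0,0,0],"claw":0}
    - {"dp":[0,0,0.5],"turn":[0,0,0],"claw":0}

```text
t: 5.77
ee_pos: [581.8, -254.4, 137.5]
orientation: [-1.589, -0.097, 0.072]
ft_force: [0.3, -0.0, -0.5]
width: 9.5
```

Run:
```python
from h import *
d=grab('wrist');save(d,'w5.png');print(d['obs']['ee_pos'],d['obs']['ft_force'])
```

```text
[ 581.75267918 -254.38669835  137.47555956] [ 0.28059659 -0.01173893 -0.4776801 ]
```

View pics/w5.png

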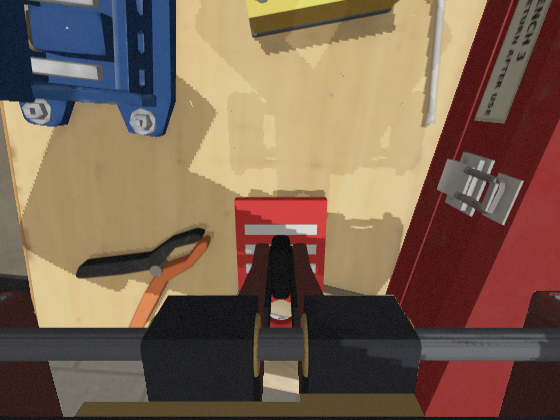

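```bash
cat > st.py <<'E'
from h import *
o=ctrl.get_obs();M=R.from_rotvec(o['orientation']).as_matrix()
yaw=np.degrees(np.arctan2(M[1,0],M[0,0]))
def ideal(y):
    y=np.radians(y);return np.array([[np.cos(y),0,-np.sin(y)],[np.sin(y),0,np.cos(y)],[0,-1,0]])
def turn_to(y): return (R.from_matrix(ideal(y)@M.T).as_rotvec()/np.pi).round(4)
if __name__=='__main__':
    print('t',round(o['t'],2),'tcp',o['ee_pos'].round(1),'yaw',yaw.round(2),'tooly',M[:,1].round(4),'F',o['ft_force'].round(1),'M',o['moment'].round(2),'w',round(o['width'],1),'q6',o['qpos'][5].round(3))
    print('level turn',turn_to(yaw))
E
python3 st.py
python3 - <<'E'
from h import *
d=grab('wrist')
z=d['obs']['ee_pos'][2]-9.9
for v in (306,310,314):print(plane(d,281,v,z+3)-d['obs']['ee_pos'])
from st import turn_to; print(turn_to(15.6))
c=d['img'][285:335,230:330];cv2.imwrite('pics/c5.png',cv2.cvtColor(cv2.resize(c,None,fx=6,fy=6,interpolation=2),cv2.COLOR_RGB2BGR))
E
```

```text
t 5.82 tcp [ 580.5 -253.8  135.7] yaw 6.17 tooly [ 0.0137 -0.0178 -0.9997] F [ 0.5  0.3 -0.8] M [-0.    0.05  0.  ] w 9.6 q6 -0.525
level turn [0.0057 0.0044 0.    ]
[  2.05690065 -35.39312401  -6.9       ]
[  2.37245953 -38.29625985  -6.9       ]
[  2.69099952 -41.2268218   -6.9       ]
[0.005  0.0041 0.0524]
```

View pics/c5.png

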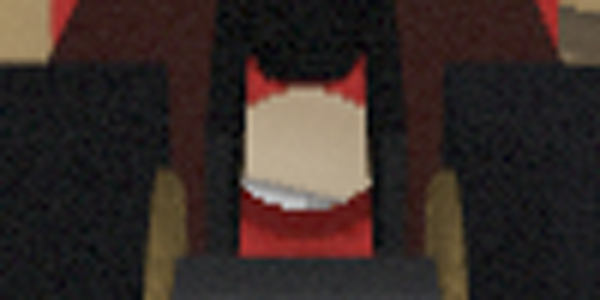

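Emit:
jog_arm:
  steps:
    - {"dp":[-0.1,0.95,0.05],"turn":[0.003,0.002,0.026],"claw":0}
    - {"dp":[-0.1,0.95,0.05],"turn":[0.005,0.004,0.052],"claw":0}
    - {"dp":[-0.1,0.95,0.05],"turn":[0.005,0.004,0.052],"claw":0}
    - {"dp":[-0.1,0.95,0.05],"turn":[0.005,0.004,0.052],"claw":0}

```text
t: 6.2
ee_pos: [570.4, -175.7, 136.7]
orientation: [-1.559, -0.212, 0.216]
ft_force: [-0.1, -0.5, -0.3]
width: 10.0
```

Emit:
jog_arm:
  steps:
    - {"dp":[-0.1,0.95,0],"turn":[0,0,0],"claw":0}
    - {"dp":[-0.1,0.95,0],"turn":[0,0,0],"claw":0}
    - {"dp":[-0.1,0.95,0],"turn":[0,0,0],"claw":0}
    - {"dp":[-0.1,0.95,0],"turn":[0,0,0],"claw":0}

```text
t: 6.53
ee_pos: [561.9, -99.1, 135.6]
orientation: [-1.559, -0.212, 0.219]
ft_force: [1.1, -0.8, -0.4]
width: 9.4
```

Emit:
jog_arm:
  steps:
    - {"dp":[-0.1,0.95,0],"turn":[0,0,0],"claw":0}
    - {"dp":[-0.1,0.95,0],"turn":[0,0,0],"claw":0}
    - {"dp":[-0.1,0.95,0],"turn":[0,0,0],"claw":0}
    - {"dp":[-0.1,0.95,0],"turn":[0,0,0],"claw":0}

```text
t: 6.87
ee_pos: [554.1, -23.3, 135.1]
orientation: [-1.559, -0.212, 0.22]
ft_force: [0.1, -0.5, -0.8]
width: 9.7
```

```bash
python3 st.py;  python3 - <<'E'
from h import *
from st import turn_to; print(turn_to(15.6))
d=grab('wrist');save(d,'w6.png')
E
```

```text
t 6.87 tcp [554.1 -23.3 135.1] yaw 15.78 tooly [-4.9e-03  3.0e-04 -1.0e+00] F [ 0.1 -0.5 -0.8] M [-0.09  0.03 -0.03] w 9.7 q6 -0.339
level turn [-0.0001 -0.0016  0.    ]
[-0.0001 -0.0015 -0.001 ]
```

View pics/w6.png

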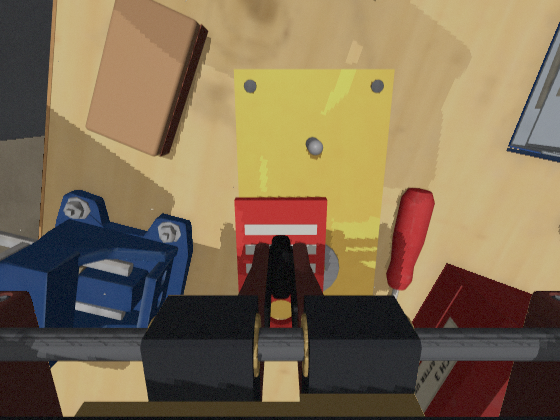

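Post seen nearly end-on at (315,147); box sides look parallel to the tag's.

Run:
```python
from h import *
d=grab('wrist')
hsv=cv2.cvtColor(d['img'],cv2.COLOR_RGB2HSV)
s=((hsv[...,1]<110)).astype(np.uint8);m=np.zeros_like(s);m[125:170,295:335]=s[125:170,295:335]
c=max(cv2.findContours(m,0,2)[0],key=cv2.contourArea);(u,v),r=cv2.minEnclosingCircle(c);print(u,v,r,plane(d,u,v,80),plane(d,u,v,90),plane(d,u,v,60))
for n,u,v in[('cL',236,70),('cR',393,69),('sL',250,86),('sR',377,86)]:print(n,plane(d,u,v,60))
c=d['img'][120:175,285:345];cv2.imwrite('pics/c6.png',cv2.cvtColor(cv2.resize(c,None,fx=8,fy=8,interpolation=2),cv2.COLOR_RGB2BGR))
```

```text
313.9230651855469 143.92308044433594 9.328119277954102 [557.65840362  37.85628905  80.        ] [556.43151745  38.63441781  90.        ] [560.11217596  36.30003154  60.        ]
cL [493.46633063  69.61224895  60.        ]
cR [596.9857882   99.35241454  60.        ]
sL [505.25210637  62.21823637  60.        ]
sR [590.34933037  86.14871521  60.        ]
```

View pics/c6.png

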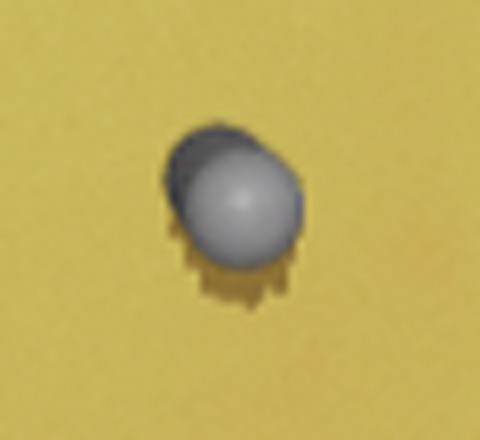

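Emit:
jog_arm:
  steps:
    - {"dp":[-0.03,0.6,0],"turn":[0,-0.0015,0],"claw":0}
    - {"dp":[-0.03,0.6,0],"turn":[0,-0.0015,0],"claw":0}
    - {"dp":[-0.03,0.6,0],"turn":[0,-0.0015,0],"claw":0}
    - {"dp":[-0.03,0.6,0],"turn":[0,-0.0015,0],"claw":0}

```text
t: 7.3
ee_pos: [552.4, 22.4, 135.3]
orientation: [-1.56, -0.215, 0.214]
ft_force: [-0.4, 0.1, -0.2]
width: 9.9
```

Emit:
jog_arm:
  steps:
    - {"dp":[-0.03,0.6,-0.1],"turn":[0,0,0],"claw":0}
    - {"dp":[-0.03,0.63,-0.2],"turn":[0,0,0],"claw":0}
    - {"dp":[-0.03,0.63,-0.3],"turn":[0,0,0],"claw":0}
    - {"dp":[-0.03,0.63,-0.3],"turn":[0,0,0],"claw":0}
    - {"dp":[-0.03,0.63,-0.3],"turn":[0,0,0],"claw":0}

```text
t: 7.72
ee_pos: [549.6, 71.4, 110.7]
orientation: [-1.561, -0.213, 0.215]
ft_force: [-0.6, 0.2, 0.1]
width: 10.0
```

```bash
python3 st.py;  python3 - <<'E'
from h import *
d=grab('wrist');save(d,'w7.png')
c=d['img'][270:330,230:330];cv2.imwrite('pics/c7.png',cv2.cvtColor(cv2.resize(c,None,fx=7,fy=7,interpolation=2),cv2.COLOR_RGB2BGR))
E
```

```text
t 7.72 tcp [549.6  71.4 110.7] yaw 15.62 tooly [-1.e-03 -7.e-04 -1.e+00] F [-0.6  0.2  0.1] M [-0.07  0.01  0.01] w 10.0 q6 -0.164
level turn [ 0.0002 -0.0003 -0.    ]
```

View pics/c7.png

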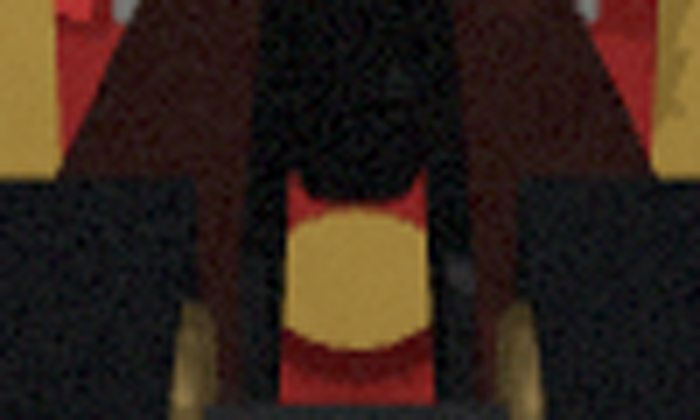

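Emit:
jog_arm:
  steps:
    - {"dp":[0,0.05,-0.05],"turn":[0,0,0],"claw":0}
    - {"dp":[0,0.05,-0.09],"turn":[0,0,0],"claw":0}
    - {"dp":[0,0.05,-0.09],"turn":[0,0,0],"claw":0}
    - {"dp":[0,0.05,-0.09],"turn":[0,0,0],"claw":0}

```text
t: 8.1
ee_pos: [549.9, 75.2, 103.8]
orientation: [-1.561, -0.213, 0.214]
ft_force: [0.4, -0.5, -1.0]
width: 10.2
```

```bash
python3 st.py;  python3 - <<'E'
from h import *
d=grab('wrist')
c=d['img'][270:330,230:330];cv2.imwrite('pics/c8.png',cv2.cvtColor(cv2.resize(c,None,fx=7,fy=7,interpolation=2),cv2.COLOR_RGB2BGR))
d=grab('scene');save(d,'s8.png')
E
```

```text
t 8.1 tcp [549.9  75.2 103.8] yaw 15.58 tooly [-4.e-04 -5.e-04 -1.e+00] F [ 0.4 -0.5 -1. ] M [-0.01  0.08  0.01] w 10.2 q6 -0.157
level turn [ 0.0002 -0.0001 -0.    ]
```

View pics/c8.png

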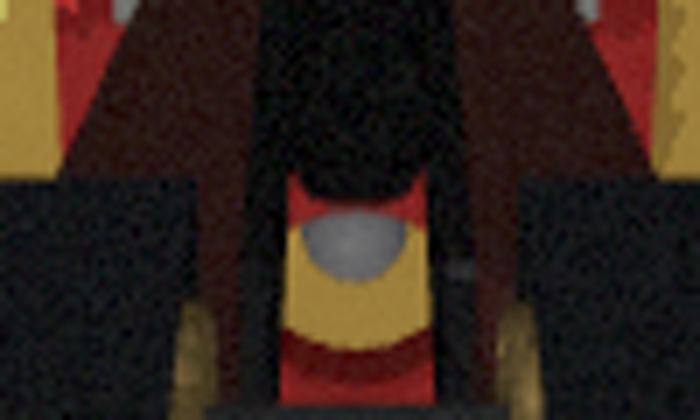

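View pics/s8.png

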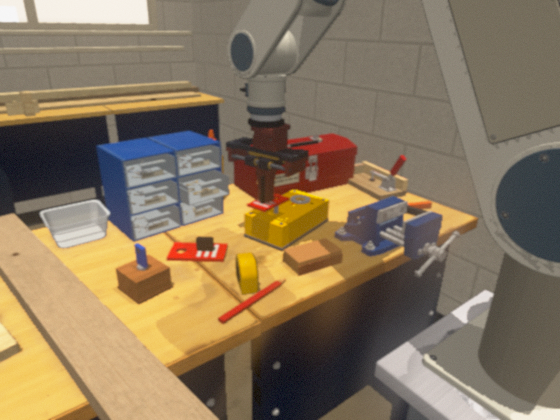

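Run:
```python
from h import *
d=grab('wrist')
print(plane(d,230+353/7,270+235/7,88),plane(d,230+358/7,270+293/7,99.9))
```

```text
[558.34466866  37.27665143  88.        ] [558.18202658  39.56682066  99.9       ]
```

Emit:
jog_arm:
  steps:
    - {"dp":[0,-0.015,-0.03],"turn":[0,0,0],"claw":0}
    - {"dp":[0,-0.015,-0.08],"turn":[0,0,0],"claw":0}
    - {"dp":[0,-0.015,-0.13],"turn":[0,0,0],"claw":0}
    - {"dp":[0,-0.015,-0.15],"turn":[0,0,0],"claw":0}
    - {"dp":[0,-0.015,-0.15],"turn":[0,0,0],"claw":0}

```text
t: 8.67
ee_pos: [549.6, 74.2, 91.3]
orientation: [-1.561, -0.213, 0.215]
ft_force: [-0.5, -1.1, -0.5]
width: 10.0
```

```bash
python3 st.py;  python3 - <<'E'
from h import *
d=grab('wrist')
c=d['img'][270:330,230:330];cv2.imwrite('pics/c9.png',cv2.cvtColor(cv2.resize(c,None,fx=7,fy=7,interpolation=2),cv2.COLOR_RGB2BGR))
E
```

```text
t 8.67 tcp [549.6  74.2  91.3] yaw 15.6 tooly [-1.e-03 -6.e-04 -1.e+00] F [-0.5 -1.1 -0.5] M [-0.07 -0.   -0.03] w 10.0 q6 -0.159
level turn [ 0.0002 -0.0003 -0.    ]
```

View pics/c9.png

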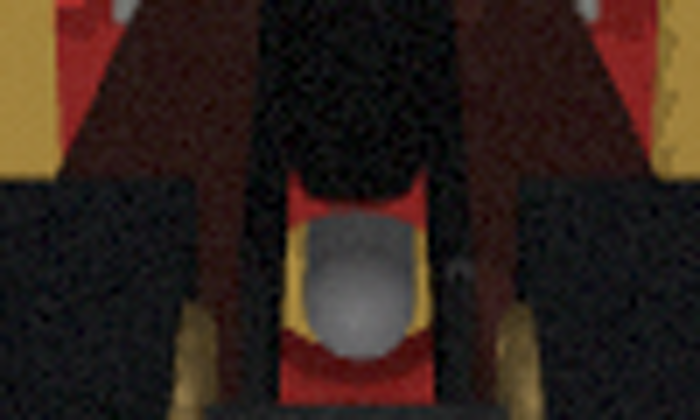

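Post passes through the hole, centred, with no contact. Lowering.

Emit:
jog_arm:
  steps:
    - {"dp":[0,0,-0.08],"turn":[0,0,0],"claw":0}
    - {"dp":[0,0,-0.16],"turn":[0,0,0],"claw":0}
    - {"dp":[0,0,-0.22],"turn":[0,0,0],"claw":0}
    - {"dp":[0,0,-0.255],"turn":[0,0,0],"claw":0}
    - {"dp":[0,0,-0.255],"turn":[0,0,0],"claw":0}

```text
t: 9.13
ee_pos: [549.4, 74.2, 70.5]
orientation: [-1.561, -0.212, 0.215]
ft_force: [-0.2, 0.7, -0.2]
width: 9.5
```

```bash
python3 st.py
```

```text
t 9.13 tcp [549.4  74.2  70.5] yaw 15.6 tooly [-1.8e-03 -7.0e-04 -1.0e+00] F [-0.2  0.7 -0.2] M [-0.13  0.13  0.02] w 9.5 q6 -0.159
level turn [ 0.0002 -0.0006 -0.    ]
```

Emit:
jog_arm:
  steps:
    - {"dp":[0,0,-0.008],"turn":[0,0,0],"claw":0.1}
    - {"dp":[0,0,-0.008],"turn":[0,0,0],"claw":0.3}
    - {"dp":[0,0,-0.008],"turn":[0,0,0],"claw":0.5}
    - {"dp":[0,0,-0.008],"turn":[0,0,0],"claw":0.5}
    - {"dp":[0,0,-0.008],"turn":[0,0,0],"claw":0.5}
    - {"dp":[0,0,-0.008],"turn":[0,0,0],"claw":0.5}
    - {"dp":[0,0,-0.008],"turn":[0,0,0],"claw":0.5}
    - {"dp":[0,0,-0.008],"turn":[0,0,0],"claw":0.5}

```text
t: 9.8
ee_pos: [549.4, 74.2, 69.9]
orientation: [-1.561, -0.212, 0.215]
ft_force: [0.9, -0.2, 0.8]
width: 43.7
```

```bash
python3 st.py;  python3 - <<'E'
from h import *
d=grab('wrist');save(d,'w10.png')
E
```

```text
t 9.8 tcp [549.4  74.2  69.9] yaw 15.6 tooly [-1.7e-03 -7.0e-04 -1.0e+00] F [ 0.9 -0.2  0.8] M [-0.09 -0.   -0.03] w 43.7 q6 -0.159
level turn [ 0.0002 -0.0005 -0.    ]
```

View pics/w10.png

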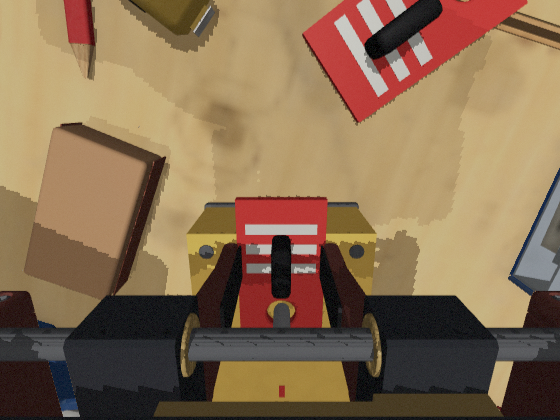

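The tag lies on the box with the post through its hole. Retreating up.

Emit:
jog_arm:
  steps:
    - {"dp":[0,0,0.2],"turn":[0,0,0],"claw":0.5}
    - {"dp":[0,0,0.5],"turn":[0,0,0],"claw":0.5}
    - {"dp":[0,0,0.9],"turn":[0,0,0],"claw":0.5}
    - {"dp":[0,0,0.9],"turn":[0,0,0],"claw":0.5}

```text
t: 10.18
ee_pos: [552.6, 74.6, 146.8]
orientation: [-1.561, -0.219, 0.209]
ft_force: [1.6, -0.4, -0.3]
width: 44.1
```

Emit:
jog_arm:
  steps:
    - {"dp":[0,0.4,0.9],"turn":[0,0,0],"claw":0.5}
    - {"dp":[0,0.4,0.9],"turn":[0,0,0],"claw":0.5}
    - {"dp":[0,0.4,0.9],"turn":[0,0,0],"claw":0.5}

```text
t: 10.43
ee_pos: [556.8, 109.1, 225.5]
orientation: [-1.56, -0.228, 0.201]
ft_force: [1.3, -0.5, 0.5]
width: 43.7
```

Emit:
jog_arm:
  steps:
    - {"dp":[0,0.95,0],"turn":[0,0,0],"claw":0.5}
    - {"dp":[0,0.95,0],"turn":[0,0,0],"claw":0.5}
    - {"dp":[0,0.95,0],"turn":[0,0,0],"claw":0.5}

```text
t: 10.68
ee_pos: [557.6, 189.9, 226.3]
orientation: [-1.557, -0.233, 0.2]
ft_force: [0.7, 1.4, -0.5]
width: 44.1
```

Emit:
jog_arm:
  steps:
    - {"dp":[-0.1,0.95,0],"turn":[0,0,0],"claw":0.5}
    - {"dp":[-0.1,0.95,0],"turn":[0,0,0],"claw":0.5}
    - {"dp":[-0.1,0.95,0],"turn":[0,0,0],"claw":0.5}
    - {"dp":[-0.1,0.95,0],"turn":[0,0,0],"claw":0.5}

```text
t: 11.02
ee_pos: [549.1, 267.1, 225.6]
orientation: [-1.557, -0.235, 0.203]
ft_force: [0.6, -0.2, -0.3]
width: 43.8
```

```bash
python3 st.py;  python3 - <<'E'
from h import *
d=grab('wrist');save(d,'w11.png')
t=grab('top');c=t['img'][150:260,255:375];cv2.imwrite('pics/c11.png',cv2.cvtColor(cv2.resize(c,None,fx=5,fy=5,interpolation=2),cv2.COLOR_RGB2BGR))
E
```

```text
t 11.02 tcp [549.1 267.1 225.6] yaw 16.0 tooly [ 0.0197  0.0052 -0.9998] F [ 0.6 -0.2 -0.3] M [-0.07  0.01 -0.03] w 43.8 q6 0.158
level turn [-0.0017  0.0063  0.    ]
```

View pics/w11.png

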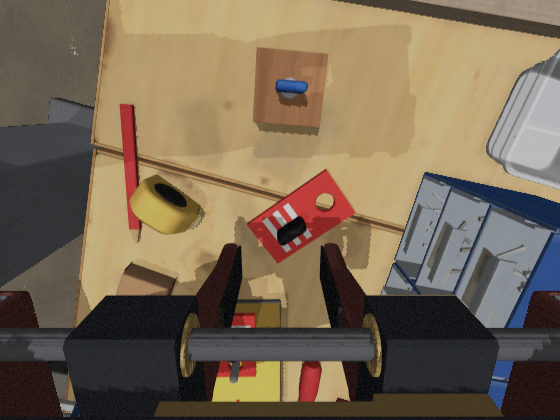

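View pics/c11.png

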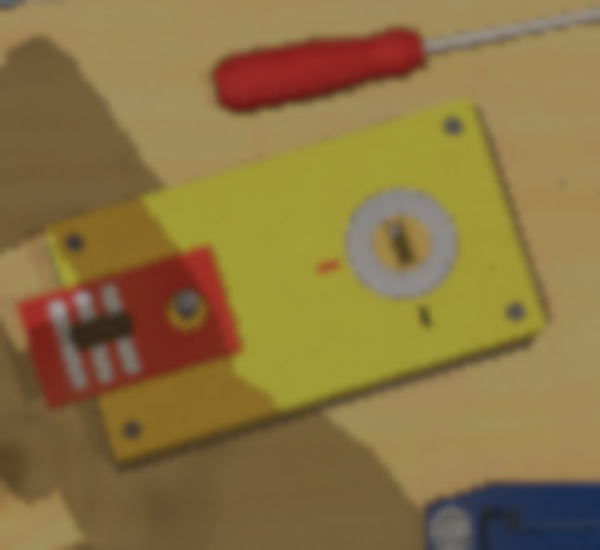

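Key stand at (290,90), key bow at (291,87) lying along image x. The tag looks properly seated in the top view.

```bash
cat > key.py <<'E'
from h import *
d=grab('wrist');hsv=cv2.cvtColor(d['img'],cv2.COLOR_RGB2HSV)
P=cloud(d)
s=((hsv[...,0]>100)&(hsv[...,0]<125)&(hsv[...,1]>140)&(hsv[...,2]>50)).astype(np.uint8)
best=None
for c in cv2.findContours(s,0,2)[0]:
    if cv2.contourArea(c)<60: continue
    m=np.zeros_like(s);cv2.drawContours(m,[c],-1,1,-1)
    med=np.median(P[(m*s)>0],0)
    if np.hypot(med[0]-530,med[1]-355)<40: best=(c,m);print('key',cv2.minAreaRect(c),med.round(1))
if best:
    c,m=best;mm=(m*s>0)
    Q=P[mm];zt=np.percentile(Q[:,2],95);print('top z',zt)
    T=Q[Q[:,2]>zt-4]; print('top pts',cv2.minAreaRect(T[:,:2].astype(np.float32)),T.mean(0))
    print('ray@124',cv2.minAreaRect(np.array([plane(d,*p[0],124)[:2] for p in c],np.float32)))
u,v=pix(d,[530,357,124]);u,v=int(u),int(v)
x=max(u-60,0);y=max(v-45,0)
cv2.imwrite('pics/ck.png',cv2.cvtColor(cv2.resize(d['img'][y:y+90,x:x+120],None,fx=6,fy=6,interpolation=2),cv2.COLOR_RGB2BGR));print('crop',x,y)
E
python3 key.py
```

```text
key ((291.5205078125, 83.27459716796875), (31.1442928314209, 11.86018180847168), 5.19442892074585) [530.3 365.9  92.1]
top z 93.57392630731292
top pts ((527.05029296875, 362.490966796875), (34.96924591064453, 19.232576370239258), 45.898399353027344) [530.68177419 366.01389252  94.00664839]
ray@124 ((529.9444580078125, 363.2088928222656), (24.06694984436035, 8.547632217407227), 11.029211044311523)
crop 229 46
```

View pics/ck.png

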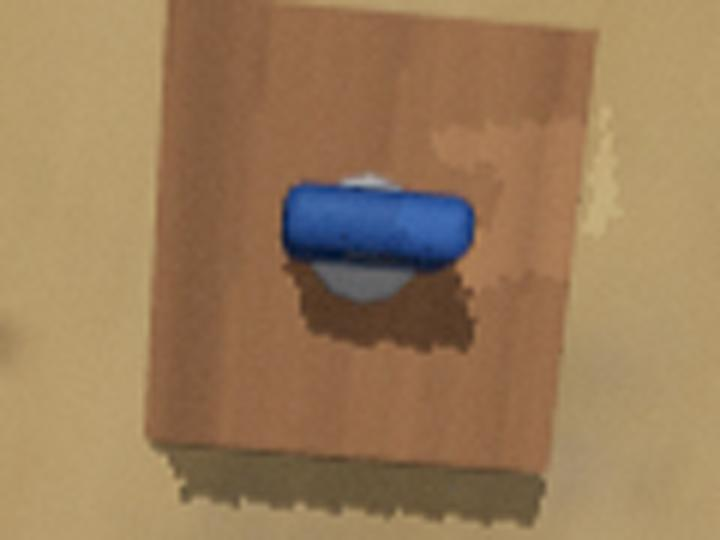

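```bash
sed -i 's/@124/@90/;s/p\[0\],124/p[0],90/;s/357,124/363,90/' key.py; python3 key.py
python3 - <<'E'
from h import *
from st import turn_to
d=grab('wrist')
# stand top corners from crop
for u,v in[(170,0),(597,32),(548,470),(150,437)]:print(plane(d,229+u/6,46+v/6,45).round(1))
print('slot via shoulder',plane(d,229+365/6,46+238/6,50), turn_to(101))
E
```

```text
key ((291.3293762207031, 82.71764373779297), (31.13878059387207, 11.964653968811035), 4.39870548248291) [530.4 366.   92. ]
top z 93.73209928794408
top pts ((530.8527221679688, 366.2438049316406), (26.966630935668945, 8.635355949401855), 11.658124923706055) [530.68363214 366.22883585  92.15204521]
ray@90 ((531.0184326171875, 365.7950439453125), (27.100561141967773, 9.722355842590332), 11.795904159545898)
crop 229 40
[491.5 392.1  45. ]
[559.5 406.6  45. ]
[573.1 338.6  45. ]
[505.2 325.2  45. ]
slot via shoulder [531.78294771 365.78690784  50.        ] [-0.0059  0.0039  0.4736]
```

Emit:
jog_arm:
  steps:
    - {"dp":[-0.1,0.3,0],"turn":[0,0,0.04],"claw":0.5}
    - {"dp":[-0.2,0.6,0],"turn":[-0.002,0.002,0.08],"claw":0.5}
    - {"dp":[-0.2,0.9,0],"turn":[-0.004,0.003,0.12],"claw":0.5}
    - {"dp":[-0.22,0.9,0],"turn":[-0.005,0.003,0.16],"claw":0.5}
    - {"dp":[-0.22,0.9,0],"turn":[-0.006,0.004,0.2],"claw":0.5}
    - {"dp":[-0.22,0.9,0],"turn":[-0.006,0.004,0.24],"claw":0.5}
    - {"dp":[-0.22,0.9,0],"turn":[-0.006,0.004,0.28],"claw":0.5}
    - {"dp":[-0.22,0.9,0],"turn":[-0.006,0.004,0.32],"claw":0.5}
    - {"dp":[-0.22,0.9,0],"turn":[-0.006,0.004,0.36],"claw":0.5}
    - {"dp":[-0.22,0.9,0],"turn":[-0.006,0.004,0.4],"claw":0.5}
    - {"dp":[-0.22,0.9,0],"turn":[-0.006,0.004,0.44],"claw":0.5}
    - {"dp":[-0.22,0.9,0],"turn":[-0.006,0.004,0.476],"claw":0.5}

```text
t: 12.27
ee_pos: [532.6, 335.3, 226.1]
orientation: [-1.106, -1.357, 1.358]
ft_force: [0.1, -0.1, -0.4]
width: 44.0
```

```bash
python3 st.py; python3 key.py
python3 - <<'E'
from h import *
from st import turn_to
d=grab('wrist');save(d,'w12.png');print(turn_to(101.7))
E
```

```text
t 12.27 tcp [532.6 335.3 226.1] yaw 101.68 tooly [-4.e-04 -3.e-04 -1.e+00] F [ 0.1 -0.1 -0.4] M [ 0.08 -0.02  0.04] w 44.0 q6 -1.232
level turn [ 0.0001 -0.0001  0.    ]
key ((311.5, 198.5), (33.0, 11.0), 90.0) [525.7 364.8  91.6]
top z 93.22409478862485
top pts ((493.98016357421875, 348.07647705078125), (105.55459594726562, 13.009195327758789), 27.18849754333496) [528.27331314 365.47261171  95.9568858 ]
ray@90 ((526.5086059570312, 364.2733459472656), (33.45637893676758, 10.64820671081543), 13.624085426330566)
crop 249 156
[ 0.0001 -0.0001 -0.0021]
```

View pics/w12.png

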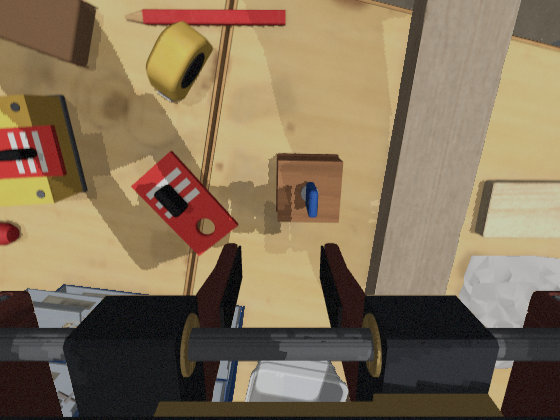

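Emit:
jog_arm:
  steps:
    - {"dp":[-0.03,0.37,-0.3],"turn":[0,0,0],"claw":0.5}
    - {"dp":[-0.03,0.37,-0.7],"turn":[0,0,0],"claw":0.5}
    - {"dp":[-0.03,0.37,-1],"turn":[0,0,0],"claw":0.5}
    - {"dp":[-0.03,0.37,-1],"turn":[0,0,0],"claw":0.5}
    - {"dp":[-0.03,0.37,-1],"turn":[0,0,0],"claw":0.5}

```text
t: 12.78
ee_pos: [529.7, 364.0, 145.2]
orientation: [-1.109, -1.349, 1.355]
ft_force: [0.3, -0.3, 0.9]
width: 43.8
```

```bash
python3 st.py; python3 key.py
python3 - <<'E'
from h import *
from st import turn_to
d=grab('wrist');save(d,'w13.png');print(turn_to(101.7),pix(d,d['obs']['ee_pos']),pix(d,d['obs']['ee_pos']-[0,0,54]))
E
```

```text
t 12.78 tcp [529.7 364.  145.2] yaw 101.21 tooly [-0.0028 -0.002  -1.    ] F [ 0.3 -0.3  0.9] M [ 0.03 -0.01  0.02] w 43.8 q6 -1.183
level turn [ 0.0006 -0.0009  0.    ]
key ((284.5, 224.5), (11.0, 47.0), 0.0) [525.4 366.   91.8]
top z 93.34610042465872
top pts ((495.195068359375, 359.40576171875), (98.36770629882812, 8.132062911987305), 11.688056945800781) [529.1837969  366.44995268  93.59958203]
ray@90 ((526.00146484375, 365.87799072265625), (36.265472412109375, 8.136306762695312), 11.284114837646484)
crop 219 184
[ 0.0001 -0.0001  0.0025] [280.9447768  264.40831383] [280.94755592 229.58324185]
```

View pics/w13.png

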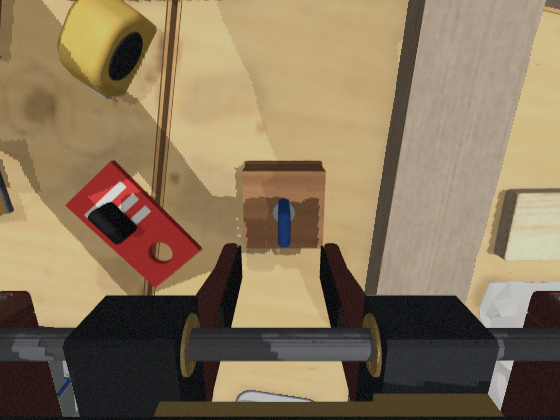

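Emit:
jog_arm:
  steps:
    - {"dp":[0,0.025,-0.2],"turn":[0,0,0.0025],"claw":0.5}
    - {"dp":[0,0.025,-0.45],"turn":[0,0,0.0025],"claw":0.5}
    - {"dp":[0,0.025,-0.5],"turn":[0,0,0.0025],"claw":0.5}
    - {"dp":[0,0.025,-0.5],"turn":[0,0,0.0025],"claw":0.5}

```text
t: 13.22
ee_pos: [531.3, 366.8, 108.0]
orientation: [-1.106, -1.359, 1.357]
ft_force: [-0.7, -0.2, -0.0]
width: 43.8
```

```bash
python3 st.py
python3 - <<'E'
from h import *
from st import turn_to
d=grab('wrist');save(d,'w14.png');print(turn_to(101.7))
E
```

```text
t 13.22 tcp [531.3 366.8 108. ] yaw 101.66 tooly [ 1.e-03  6.e-04 -1.e+00] F [-0.7 -0.2 -0. ] M [ 0.09  0.06 -0.02] w 43.8 q6 -1.188
level turn [-0.0002  0.0003  0.    ]
[-0.0002  0.0003  0.0002]
```

View pics/w14.png

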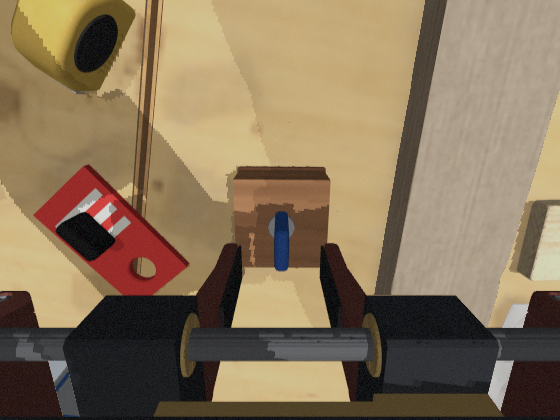

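Emit:
jog_arm:
  steps:
    - {"dp":[-0.005,0,-0.2],"turn":[0,0,0],"claw":0.5}
    - {"dp":[-0.005,0,-0.4],"turn":[0,0,0],"claw":0.5}
    - {"dp":[-0.005,0,-0.58],"turn":[0,0,0],"claw":0.5}
    - {"dp":[-0.005,0,-0.65],"turn":[0,0,0],"claw":0.5}
    - {"dp":[-0.005,0,-0.65],"turn":[0,0,0],"claw":0.5}
    - {"dp":[-0.005,0,-0.65],"turn":[0,0,0],"claw":0.5}

```text
t: 13.77
ee_pos: [531.6, 367.3, 57.3]
orientation: [-1.107, -1.36, 1.356]
ft_force: [0.2, 0.1, -0.3]
width: 44.0
```

```bash
python3 st.py
python3 - <<'E'
from h import *
d=grab('wrist');save(d,'w15.png')
E
```

```text
t 13.77 tcp [531.6 367.3  57.3] yaw 101.67 tooly [ 0.0024  0.0014 -1.    ] F [ 0.2  0.1 -0.3] M [ 0.05 -0.05  0.  ] w 44.0 q6 -1.188
level turn [-0.0005  0.0007  0.    ]
```

View pics/w15.png

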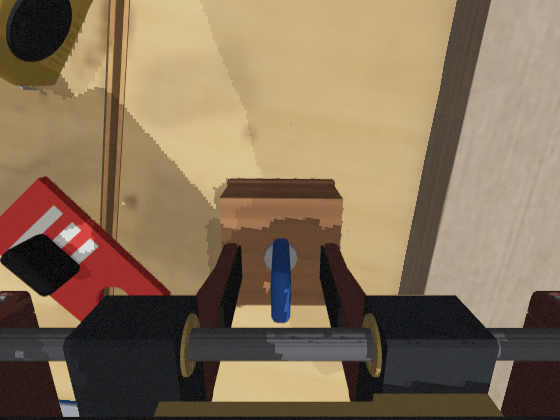

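Run:
```python
from h import *
d=grab('wrist')
c=d['img'][225:330,235:330];cv2.imwrite('pics/c15.png',cv2.cvtColor(cv2.resize(c,None,fx=6,fy=6,interpolation=2),cv2.COLOR_RGB2BGR))
for v in (258,):print(plane(d,281,v,50))
for v in (285,290,322):print(plane(d,281,v,92))
```

```text
[531.67767705 367.5225498   50.        ]
[524.45241381 365.95721035  92.        ]
[526.99034185 366.48282373  92.        ]
[543.89940386 369.98474699  92.        ]
```

View pics/c15.png

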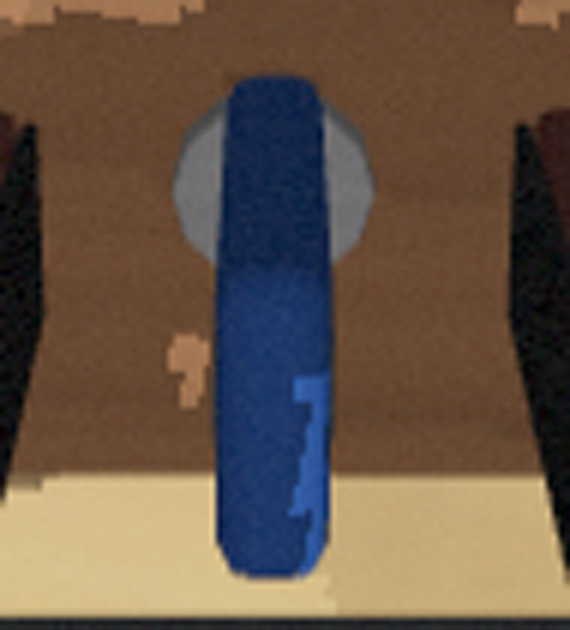

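Emit:
jog_arm:
  steps:
    - {"dp":[-0.015,0,-0.02],"turn":[0,0,0],"claw":0.4}
    - {"dp":[-0.015,0,-0.02],"turn":[0,0,0],"claw":0.25}
    - {"dp":[-0.015,0,-0.02],"turn":[0,0,0],"claw":0.1}
    - {"dp":[-0.015,0,-0.02],"turn":[0,0,0],"claw":0}
    - {"dp":[-0.015,0,-0.02],"turn":[0,0,0],"claw":0}
    - {"dp":[-0.015,0,-0.02],"turn":[0,0,0],"claw":0}
    - {"dp":[-0.015,0,-0.02],"turn":[0,0,0],"claw":0}
    - {"dp":[-0.015,0,-0.02],"turn":[0,0,0],"claw":0}
    - {"dp":[-0.015,0,-0.02],"turn":[0,0,0],"claw":0}

```text
t: 14.62
ee_pos: [530.8, 367.6, 56.3]
orientation: [-1.107, -1.361, 1.355]
ft_force: [-0.8, 0.6, 1.0]
width: 9.2
```

```bash
python3 st.py
```

```text
t 14.62 tcp [530.8 367.6  56.3] yaw 101.67 tooly [ 0.0034  0.0021 -1.    ] F [-0.8  0.6  1. ] M [-0.01  0.06 -0.06] w 9.2 q6 -1.187
level turn [-0.0007  0.0011  0.    ]
```

Emit:
jog_arm:
  steps:
    - {"dp":[0,0,0.15],"turn":[0,0,0],"claw":0}
    - {"dp":[0,0,0.4],"turn":[0,0,0],"claw":0}
    - {"dp":[0,0,0.7],"turn":[0,0,0],"claw":0}
    - {"dp":[0,0,1],"turn":[0,0,0],"claw":0}
    - {"dp":[0,0,1],"turn":[0,0,0],"claw":0}

```text
t: 15.03
ee_pos: [533.3, 369.3, 141.9]
orientation: [-1.11, -1.368, 1.349]
ft_force: [1.1, 0.2, -1.1]
width: 9.1
```

Emit:
jog_arm:
  steps:
    - {"dp":[0,0,0.4],"turn":[0,0,0],"claw":0}
    - {"dp":[0,0,0.4],"turn":[0,0,0],"claw":0}
    - {"dp":[0,0,0.4],"turn":[0,0,0],"claw":0}

```text
t: 15.28
ee_pos: [534.4, 370.0, 176.0]
orientation: [-1.111, -1.372, 1.345]
ft_force: [0.5, -0.2, -0.9]
width: 8.6
```

```bash
python3 st.py
python3 - <<'E'
from h import *
from st import turn_to
print(turn_to(105.6))
d=grab('wrist');save(d,'w16.png');d=grab('scene');save(d,'s16.png')
E
```

```text
t 15.28 tcp [534.4 370.  176. ] yaw 101.67 tooly [ 0.0133  0.0088 -0.9999] F [ 0.5 -0.2 -0.9] M [-0.01  0.03  0.04] w 8.6 q6 -1.187
level turn [-0.0028  0.0042  0.    ]
[-0.0029  0.0041  0.0218]
```

View pics/w16.png

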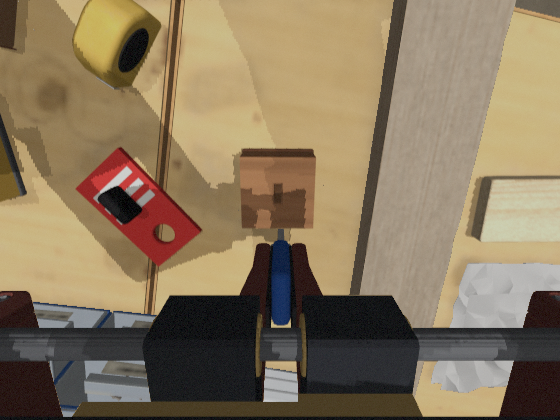

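View pics/s16.png

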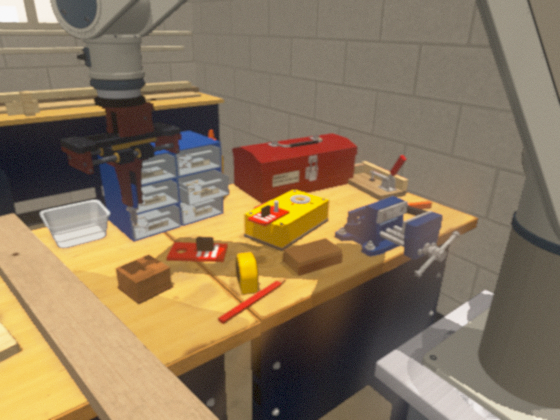

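Key is held with the blade visible below the fingers; the empty slot is at (278,193). Using the slot to calibrate camera bias: it must sit where the key was gripped.

Run:
```python
from h import *
d=grab('wrist')
c=d['img'][140:245,225:330];cv2.imwrite('pics/c16.png',cv2.cvtColor(cv2.resize(c,None,fx=6,fy=6,interpolation=2),cv2.COLOR_RGB2BGR))
print(d['obs']['ee_pos'])
for u,v in ((278,193),(277.7,193),(278,230)):print(plane(d,u,v,45))
```

```text
[532.83349316 368.97565235 173.35028302]
[526.90405242 365.49792192  45.        ]
[526.96085213 365.22204408  45.        ]
[563.50563854 372.97263131  45.        ]
```

View pics/c16.png

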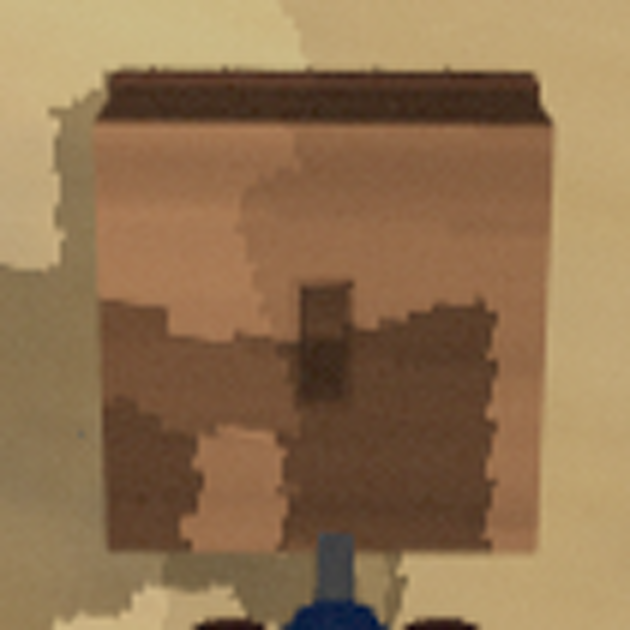

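Emit:
jog_arm:
  steps:
    - {"dp":[0.1,-1,0],"turn":[-0.003,0.004,0.022],"claw":0}
    - {"dp":[0.1,-1,0],"turn":[-0.003,0.004,0.022],"claw":0}
    - {"dp":[0.1,-1,0],"turn":[-0.003,0.004,0.022],"claw":0}
    - {"dp":[0.1,-1,0],"turn":[-0.003,0.004,0.022],"claw":0}

```text
t: 15.77
ee_pos: [539.9, 286.7, 171.3]
orientation: [-1.067, -1.397, 1.412]
ft_force: [-0.7, 0.7, -0.4]
width: 8.6
```

Emit:
jog_arm:
  steps:
    - {"dp":[0.1,-1,0],"turn":[0,0,0],"claw":0}
    - {"dp":[0.1,-1,0],"turn":[0,0,0],"claw":0}
    - {"dp":[0.1,-1,0],"turn":[0,0,0],"claw":0}
    - {"dp":[0.1,-1,0],"turn":[0,0,0],"claw":0}

```text
t: 16.1
ee_pos: [547.8, 205.8, 170.6]
orientation: [-1.067, -1.394, 1.411]
ft_force: [-0.3, 0.3, -0.4]
width: 9.1
```

Emit:
jog_arm:
  steps:
    - {"dp":[0.1,-1,0],"turn":[0,0,0],"claw":0}
    - {"dp":[0.1,-1,0],"turn":[0,0,0],"claw":0}
    - {"dp":[0.1,-1,0],"turn":[0,0,0],"claw":0}
    - {"dp":[0.1,-1,0],"turn":[0,0,0],"claw":0}

```text
t: 16.43
ee_pos: [556.0, 125.8, 170.3]
orientation: [-1.067, -1.393, 1.409]
ft_force: [-0.6, 0.3, -0.5]
width: 8.6
```

Emit:
jog_arm:
  steps:
    - {"dp":[0.1,-1,0],"turn":[0,0,0],"claw":0}
    - {"dp":[0.1,-1,0],"turn":[0,0,0],"claw":0}
    - {"dp":[0.1,-1,0],"turn":[0,0,0],"claw":0}
    - {"dp":[0.1,-1,0],"turn":[0,0,0],"claw":0}

```text
t: 16.77
ee_pos: [564.4, 46.4, 170.1]
orientation: [-1.068, -1.392, 1.408]
ft_force: [-0.0, 0.3, 0.1]
width: 8.6
```

```bash
python3 st.py; python3 -c "
from st import turn_to
print(turn_to(105.6))"
```

```text
t 16.77 tcp [564.4  46.4 170.1] yaw 105.13 tooly [-0.0088 -0.0043 -1.    ] F [-0.   0.3  0.1] M [ 0.11  0.06 -0.01] w 8.6 q6 -1.769
level turn [ 0.0014 -0.0028  0.    ]
[ 0.0014 -0.0028  0.0026]
```

Emit:
jog_arm:
  steps:
    - {"dp":[0.13,-0.66,0],"turn":[0.001,-0.003,0.003],"claw":0}
    - {"dp":[0.13,-0.66,0],"turn":[0.001,-0.003,0.003],"claw":0}
    - {"dp":[0.13,-0.66,0],"turn":[0.001,-0.003,0.003],"claw":0}
    - {"dp":[0.13,-0.66,0],"turn":[0.001,-0.003,0.003],"claw":0}

```text
t: 17.1
ee_pos: [575.0, -5.0, 169.9]
orientation: [-1.068, -1.408, 1.408]
ft_force: [-0.2, -0.3, -1.1]
width: 8.9
```

Emit:
jog_arm:
  steps:
    - {"dp":[0.13,-0.66,0],"turn":[0,0,0],"claw":0}
    - {"dp":[0.13,-0.66,0],"turn":[0,0,0],"claw":0}
    - {"dp":[0.13,-0.66,0],"turn":[0,0,0],"claw":0}
    - {"dp":[0.13,-0.66,0],"turn":[0,0,0],"claw":0}
    - {"dp":[0.13,-0.66,0],"turn":[0,0,0],"claw":0}

```text
t: 17.52
ee_pos: [585.0, -56.3, 169.7]
orientation: [-1.067, -1.408, 1.408]
ft_force: [-0.6, -0.3, -1.4]
width: 8.7
```

```bash
python3 st.py
python3 - <<'E'
from h import *
from st import turn_to
print(turn_to(105.6))
d=grab('wrist');save(d,'w17.png')
E
```

```text
t 17.52 tcp [585.  -56.3 169.7] yaw 105.69 tooly [-3.e-04 -0.e+00 -1.e+00] F [-0.6 -0.3 -1.4] M [ 0.12  0.03 -0.01] w 8.7 q6 -1.961
level turn [ 0.     -0.0001 -0.    ]
[ 0.     -0.0001 -0.0005]
```

View pics/w17.png

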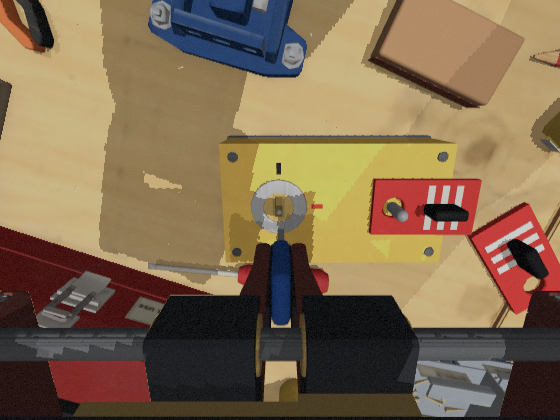

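Run:
```python
from h import *
d=grab('wrist')
c=d['img'][155:255,230:330];cv2.imwrite('pics/c17.png',cv2.cvtColor(cv2.resize(c,None,fx=6,fy=6,interpolation=2),cv2.COLOR_RGB2BGR))
for u,v in((278.5,206),):print(plane(d,u,v,64))
for u,v in((220,144),(455,144),(233,157),(443,157),(233,252),(429,252)):print(plane(d,u,v,60).round(1))
```

```text
[583.65077217 -58.7524839   64.        ]
[ 545.7 -120.4   60. ]
[492.2  69.5  60. ]
[ 553.4 -107.4   60. ]
[505.   64.3  60. ]
[639.5 -87.2  60. ]
[590.   88.5  60. ]
```

View pics/c17.png

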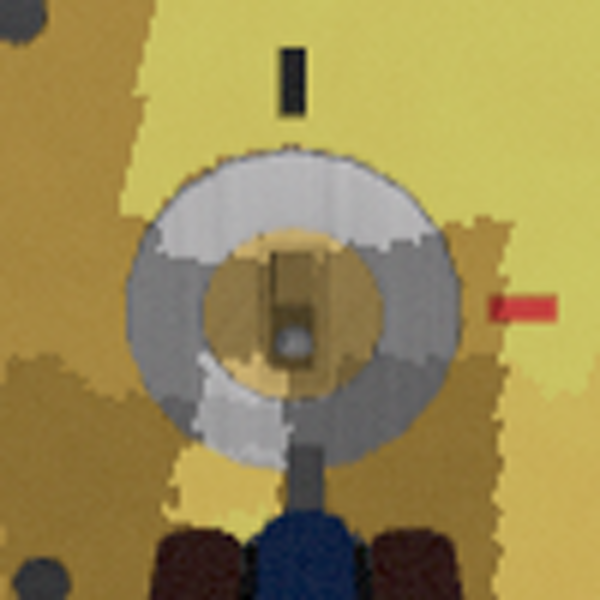

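Run:
```python
from h import *
for i in range(3):
    d=grab('wrist');print(np.array(d['hand_eye'])[:3,3],pix(d,d['obs']['ee_pos']),d['obs']['ee_pos'],d['wc'][:3,3])
```

```text
[ 7.53927962e-02 -1.62764534e+02  8.44040670e+01] [280.63945696 264.43508412] [585.10033971 -56.42701959 169.83603075] [503.84389141 -79.18618241 332.61120023]
[ 7.52980545e-02 -1.62764759e+02  8.44039863e+01] [280.63957136 264.43476342] [585.18603587 -56.62363133 169.89079096] [503.89997944 -79.361104   332.65439145]
[ 7.50180871e-02 -1.62764950e+02  8.44039257e+01] [280.64007808 264.43446899] [585.21552809 -56.79469358 169.90209476] [503.91817393 -79.51881901 332.66207598]
```

Emit:
jog_arm:
  steps:
    - {"dp":[-0.015,-0.017,-0.2],"turn":[0,0,0],"claw":0}
    - {"dp":[-0.015,-0.017,-0.45],"turn":[0,0,0],"claw":0}
    - {"dp":[-0.015,-0.017,-0.65],"turn":[0,0,0],"claw":0}
    - {"dp":[-0.015,-0.017,-0.7],"turn":[0,0,0],"claw":0}
    - {"dp":[-0.015,-0.017,-0.7],"turn":[0,0,0],"claw":0}
    - {"dp":[-0.015,-0.017,-0.7],"turn":[0,0,0],"claw":0}

```text
t: 18.27
ee_pos: [584.4, -58.3, 114.3]
orientation: [-1.068, -1.408, 1.409]
ft_force: [0.7, -0.4, -0.7]
width: 8.6
```

```bash
python3 st.py
python3 - <<'E'
from h import *
d=grab('wrist');save(d,'w18.png');print(pix(d,d['obs']['ee_pos']-[0,0,d['obs']['ee_pos'][2]-63]))
c=d['img'][195:295,230:330];cv2.imwrite('pics/c18.png',cv2.cvtColor(cv2.resize(c,None,fx=6,fy=6,interpolation=2),cv2.COLOR_RGB2BGR))
E
```

```text
t 18.27 tcp [584.4 -58.3 114.3] yaw 105.72 tooly [ 5.e-04 -5.e-04 -1.e+00] F [ 0.7 -0.4 -0.7] M [ 0.03 -0.04  0.02] w 8.6 q6 -1.964
level turn [ 0.0002  0.0002 -0.    ]
[280.72682179 230.91457367]
```

View pics/c18.png

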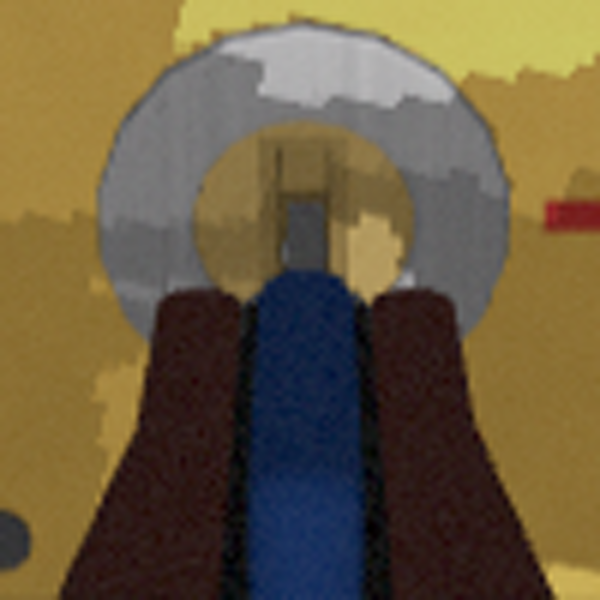

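Blade is centred over the keyway (blade at crop column 306, keyway at 303). Entering.

Emit:
jog_arm:
  steps:
    - {"dp":[0,0,-0.05],"turn":[0,0,0],"claw":0}
    - {"dp":[0,0,-0.09],"turn":[0,0,0],"claw":0}
    - {"dp":[0,0,-0.13],"turn":[0,0,0],"claw":0}
    - {"dp":[0,0,-0.16],"turn":[0,0,0],"claw":0}
    - {"dp":[0,0,-0.16],"turn":[0,0,0],"claw":0}

```text
t: 18.73
ee_pos: [584.4, -58.3, 101.5]
orientation: [-1.068, -1.409, 1.408]
ft_force: [-0.1, 0.1, -1.0]
width: 9.1
```

```bash
python3 st.py
```

```text
t 18.73 tcp [584.4 -58.3 101.5] yaw 105.71 tooly [ 7.e-04 -5.e-04 -1.e+00] F [-0.1  0.1 -1. ] M [ 0.05 -0.03  0.04] w 9.1 q6 -1.964
level turn [ 0.0002  0.0002 -0.    ]
```

Emit:
jog_arm:
  steps:
    - {"dp":[0,0,-0.04],"turn":[0,0,0],"claw":0}
    - {"dp":[0,0,-0.08],"turn":[0,0,0],"claw":0}
    - {"dp":[0,0,-0.09],"turn":[0,0,0],"claw":0}
    - {"dp":[0,0,-0.09],"turn":[0,0,0],"claw":0}

```text
t: 19.07
ee_pos: [584.1, -58.3, 93.8]
orientation: [-1.067, -1.408, 1.409]
ft_force: [-0.1, 0.8, -0.3]
width: 8.6
```

Emit:
jog_arm:
  steps:
    - {"dp":[0,0,-0.03],"turn":[0,0,0.01],"claw":0}
    - {"dp":[0,0,-0.05],"turn":[0,0,-0.01],"claw":0}
    - {"dp":[0,0,-0.07],"turn":[0,0,0.01],"claw":0}
    - {"dp":[0,0,-0.08],"turn":[0,0,0],"claw":0}

```text
t: 19.4
ee_pos: [583.8, -58.2, 87.7]
orientation: [-1.065, -1.409, 1.411]
ft_force: [-3.9, 1.4, 8.9]
width: 8.9
```

```bash
python3 st.py
```

```text
t 19.4 tcp [583.8 -58.2  87.7] yaw 105.88 tooly [-1.e-03 -4.e-04 -1.e+00] F [-3.9  1.4  8.9] M [ 0.22  0.8  -0.  ] w 8.9 q6 -1.967
level turn [ 0.0001 -0.0003  0.    ]
```

Emit:
jog_arm:
  steps:
    - {"dp":[-0.006,0,-0.03],"turn":[0,0,0.012],"claw":0}
    - {"dp":[-0.006,0,-0.05],"turn":[0,0,-0.012],"claw":0}
    - {"dp":[-0.006,0,-0.07],"turn":[0,0,0.012],"claw":0}
    - {"dp":[-0.006,0,-0.09],"turn":[0,0,-0.012],"claw":0}
    - {"dp":[-0.006,0,-0.1],"turn":[0,0,0],"claw":0}

```text
t: 19.82
ee_pos: [583.9, -58.5, 80.6]
orientation: [-1.068, -1.408, 1.408]
ft_force: [-1.9, -2.4, 10.0]
width: 9.0
```

```bash
python3 st.py
python3 - <<'E'
from h import *
d=grab('wrist')
c=d['img'][215:330,220:340];cv2.imwrite('pics/c19.png',cv2.cvtColor(cv2.resize(c,None,fx=5,fy=5,interpolation=2),cv2.COLOR_RGB2BGR))
E
```

```text
t 19.82 tcp [583.9 -58.5  80.6] yaw 105.68 tooly [ 5.e-04 -8.e-04 -1.e+00] F [-1.9 -2.4 10. ] M [-0.68  0.45  0.05] w 9.0 q6 -1.964
level turn [ 0.0002  0.0002 -0.    ]
```

View pics/c19.png

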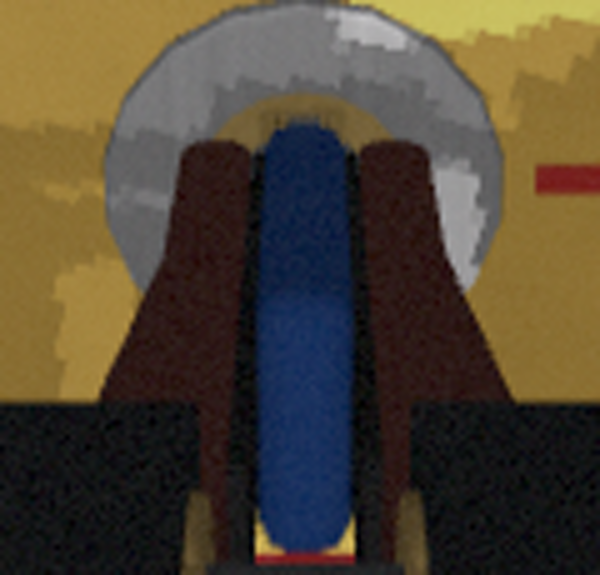

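Emit:
jog_arm:
  steps:
    - {"dp":[-0.003,0,-0.03],"turn":[0,0,0.012],"claw":0}
    - {"dp":[-0.003,0,-0.05],"turn":[0,0,-0.012],"claw":0}
    - {"dp":[-0.003,0,-0.07],"turn":[0,0,0.012],"claw":0}
    - {"dp":[-0.003,0,-0.09],"turn":[0,0,-0.012],"claw":0}
    - {"dp":[-0.003,0,-0.09],"turn":[0,0,0],"claw":0}

```text
t: 20.28
ee_pos: [586.4, -59.2, 75.2]
orientation: [-1.072, -1.413, 1.409]
ft_force: [1.3, -4.2, 8.7]
width: 9.0
```

```bash
python3 st.py
```

```text
t 20.28 tcp [586.4 -59.2  75.2] yaw 105.84 tooly [ 0.006 -0.002 -1.   ] F [ 1.3 -4.2  8.7] M [-0.37 -0.26 -0.44] w 9.0 q6 -1.966
level turn [ 0.0006  0.0019 -0.    ]
```

Emit:
jog_arm:
  steps:
    - {"dp":[-0.02,0.005,-0.02],"turn":[0,0.002,0.012],"claw":0}
    - {"dp":[-0.025,0.005,-0.04],"turn":[0,0.002,-0.012],"claw":0}
    - {"dp":[-0.025,0.005,-0.06],"turn":[0,0.002,0.012],"claw":0}
    - {"dp":[-0.025,0.005,-0.06],"turn":[0,0.002,-0.01],"claw":0}
    - {"dp":[-0.025,0.005,-0.06],"turn":[0,0.002,0],"claw":0}

```text
t: 20.7
ee_pos: [586.9, -59.2, 74.5]
orientation: [-1.074, -1.409, 1.407]
ft_force: [-6.4, 0.6, 29.9]
width: 9.1
```

```bash
python3 st.py
python3 - <<'E'
from h import *
d=grab('wrist');save(d,'w20.png')
c=d['img'][215:330,220:340];cv2.imwrite('pics/c20.png',cv2.cvtColor(cv2.resize(c,None,fx=5,fy=5,interpolation=2),cv2.COLOR_RGB2BGR))
d=grab('scene');c=d['img'][150:260,200:350];cv2.imwrite('pics/s20.png',cv2.cvtColor(cv2.resize(c,None,fx=5,fy=5,interpolation=2),cv2.COLOR_RGB2BGR))
E
```

```text
t 20.7 tcp [586.9 -59.2  74.5] yaw 105.61 tooly [ 0.0053 -0.0026 -1.    ] F [-6.4  0.6 29.9] M [ 0.08  1.05 -0.44] w 9.1 q6 -1.961
level turn [ 0.0008  0.0017 -0.    ]
```

View pics/c20.png

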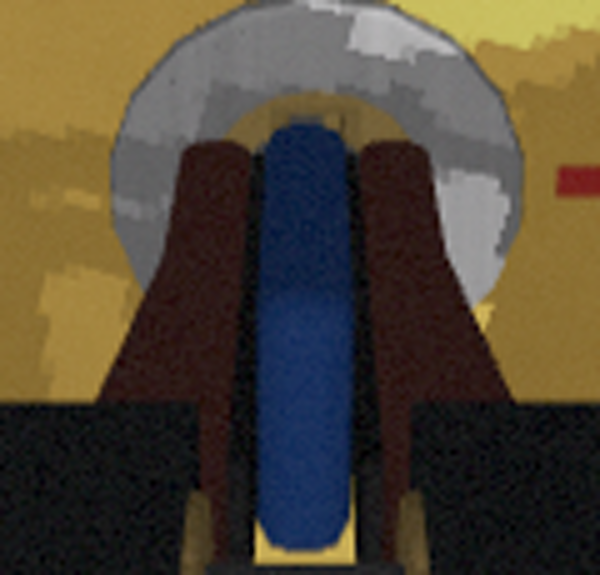

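View pics/s20.png

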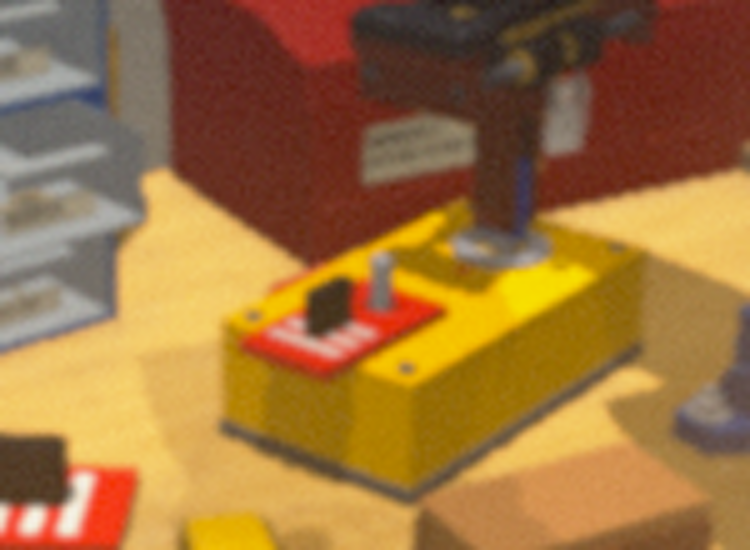

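TCP z is 74.5 with 30 N push, against an expected seat of 74.3. The bow is unchanged between the fingers, so the key is seated without slip. Next I ease the push and re-centre on the lock axis, then turn.

Emit:
jog_arm:
  steps:
    - {"dp":[-0.02,0.01,-0.02],"turn":[0.0008,0.0017,0],"claw":0}
    - {"dp":[-0.03,0.012,-0.02],"turn":[0.0008,0.0017,0],"claw":0}
    - {"dp":[-0.03,0.012,-0.02],"turn":[0.0008,0.0017,0],"claw":0}

```text
t: 21.05
ee_pos: [586.7, -59.1, 74.6]
orientation: [-1.071, -1.412, 1.408]
ft_force: [0.8, -4.0, 10.6]
width: 9.2
```

```bash
python3 st.py
```

```text
t 21.05 tcp [586.7 -59.1  74.6] yaw 105.76 tooly [ 0.0049 -0.0011 -1.    ] F [ 0.8 -4.  10.6] M [-0.7  -0.23 -0.4 ] w 9.2 q6 -1.966
level turn [ 0.0003  0.0016 -0.    ]
```

Emit:
jog_arm:
  steps:
    - {"dp":[-0.005,0.003,-0.025],"turn":[0,0.001,-0.03],"claw":0}
    - {"dp":[-0.01,0.005,-0.025],"turn":[0,0.001,-0.06],"claw":0}
    - {"dp":[-0.015,0.007,-0.025],"turn":[0,0.001,-0.09],"claw":0}
    - {"dp":[-0.018,0.008,-0.025],"turn":[0,0.001,-0.12],"claw":0}
    - {"dp":[-0.018,0.008,-0.025],"turn":[0,0.001,-0.15],"claw":0}
    - {"dp":[-0.018,0.008,-0.025],"turn":[0,0.001,-0.18],"claw":0}

```text
t: 21.55
ee_pos: [586.4, -58.5, 74.5]
orientation: [-1.339, -0.99, 0.989]
ft_force: [-3.0, -0.4, 16.3]
width: 9.0
```

```bash
python3 st.py
```

```text
t 21.55 tcp [586.4 -58.5  74.5] yaw 73.1 tooly [ 0.0029 -0.0029 -1.    ] F [-3.  -0.4 16.3] M [0.02 0.56 0.01] w 9.0 q6 -1.391
level turn [ 0.0009  0.0009 -0.    ]
```

Emit:
jog_arm:
  steps:
    - {"dp":[-0.01,0,-0.02],"turn":[0.001,0.001,-0.035],"claw":0}
    - {"dp":[-0.01,0,-0.02],"turn":[0.001,0.001,-0.07],"claw":0}
    - {"dp":[-0.01,0,-0.02],"turn":[0.001,0.001,-0.105],"claw":0}
    - {"dp":[-0.01,0,-0.02],"turn":[0.001,0.001,-0.14],"claw":0}
    - {"dp":[-0.01,0,-0.02],"turn":[0.001,0.001,-0.175],"claw":0}
    - {"dp":[-0.01,0,-0.02],"turn":[0.001,0.001,-0.21],"claw":0}
    - {"dp":[-0.01,0,-0.02],"turn":[0.001,0.001,-0.245],"claw":0}
    - {"dp":[-0.01,0,-0.02],"turn":[0.001,0.001,-0.27],"claw":0}

```text
t: 22.22
ee_pos: [586.2, -57.9, 74.5]
orientation: [-1.545, -0.331, 0.332]
ft_force: [-3.3, 3.0, 16.7]
width: 8.8
```

```bash
python3 st.py
```

```text
t 22.22 tcp [586.2 -57.9  74.5] yaw 24.2 tooly [-7.e-04  5.e-04 -1.e+00] F [-3.3  3.  16.7] M [0.5  0.82 0.15] w 8.8 q6 -0.542
level turn [-0.0002 -0.0002  0.    ]
```

Emit:
jog_arm:
  steps:
    - {"dp":[-0.005,0,-0.02],"turn":[0,0,-0.03],"claw":0}
    - {"dp":[-0.005,0,-0.02],"turn":[0,0,-0.06],"claw":0}
    - {"dp":[-0.005,0,-0.02],"turn":[0,0,-0.09],"claw":0}
    - {"dp":[-0.005,0,-0.02],"turn":[0,0,-0.11],"claw":0}
    - {"dp":[-0.005,0,-0.02],"turn":[0,0,-0.12],"claw":0}
    - {"dp":[-0.005,0,-0.02],"turn":[0,0,-0.12],"claw":0}

```text
t: 22.72
ee_pos: [587.1, -57.5, 74.5]
orientation: [-1.57, -0.036, 0.033]
ft_force: [-0.9, 3.1, 12.3]
width: 8.8
```

```bash
python3 st.py
python3 - <<'E'
from h import *
d=grab('wrist');save(d,'w21.png')
E
```

```text
t 22.72 tcp [587.1 -57.5  74.5] yaw 2.5 tooly [ 2.2e-03  9.0e-04 -1.0e+00] F [-0.9  3.1 12.3] M [0.22 0.31 0.15] w 8.8 q6 -0.163
level turn [-0.0003  0.0007 -0.    ]
```

View pics/w21.png

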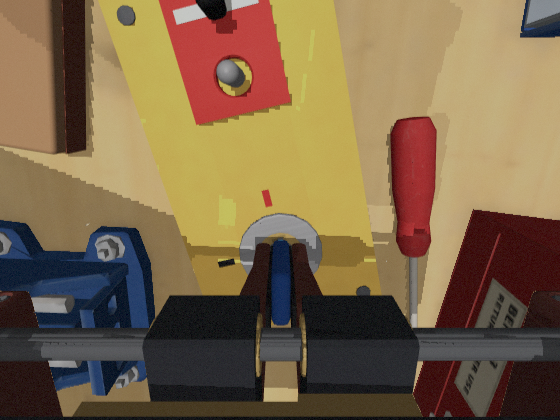

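Emit:
jog_arm:
  steps:
    - {"dp":[-0.01,-0.005,-0.02],"turn":[0,0.0007,-0.01],"claw":0}
    - {"dp":[-0.01,-0.005,-0.02],"turn":[0,0.0007,-0.018],"claw":0}
    - {"dp":[-0.01,-0.005,-0.02],"turn":[0,0.0007,-0.018],"claw":0}
    - {"dp":[-0.01,-0.005,-0.02],"turn":[0,0.0007,-0.018],"claw":0}

```text
t: 23.1
ee_pos: [587.2, -57.3, 74.3]
orientation: [-1.569, 0.007, -0.01]
ft_force: [-1.5, 3.5, 12.9]
width: 8.5
```

```bash
python3 st.py
python3 - <<'E'
from h import *
d=grab('wrist')
c=d['img'][180:330,210:350];cv2.imwrite('pics/c22.png',cv2.cvtColor(cv2.resize(c,None,fx=4,fy=4,interpolation=2),cv2.COLOR_RGB2BGR))
E
```

```text
t 23.1 tcp [587.2 -57.3  74.3] yaw -0.64 tooly [ 0.0019  0.0013 -1.    ] F [-1.5  3.5 12.9] M [0.6  0.44 0.25] w 8.5 q6 -0.109
level turn [-0.0004  0.0006 -0.    ]
```

View pics/c22.png

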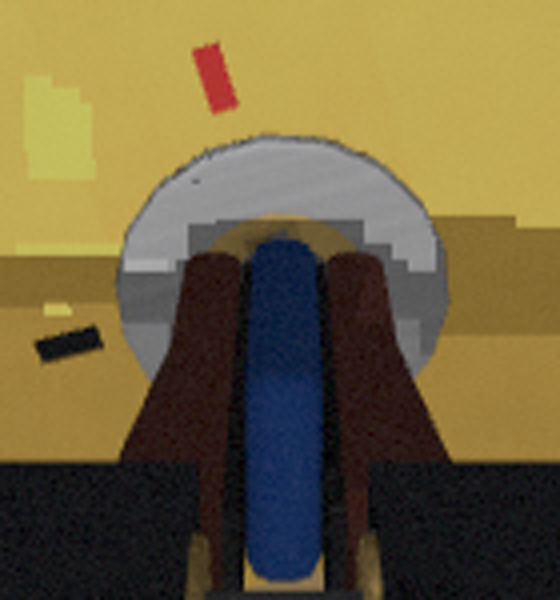

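```bash
python3 - <<'E'
from h import *
d=grab('top')
c=d['img'][130:300,180:460];cv2.imwrite('pics/c23.png',cv2.cvtColor(cv2.resize(c,None,fx=2.8,fy=2.8,interpolation=2),cv2.COLOR_RGB2BGR))
d=grab('scene');c=d['img'][150:260,200:350];cv2.imwrite('pics/s23.png',cv2.cvtColor(cv2.resize(c,None,fx=5,fy=5,interpolation=2),cv2.COLOR_RGB2BGR))
for i in range(6): ctrl.get_image('wrist')
E
python3 st.py
```

```text
t 23.55 tcp [587.2 -57.3  74.3] yaw -0.63 tooly [ 0.002   0.0013 -1.    ] F [-2.5  3.7 12.3] M [0.61 0.4  0.26] w 9.0 q6 -0.109
level turn [-0.0004  0.0006 -0.    ]
```

View pics/c23.png

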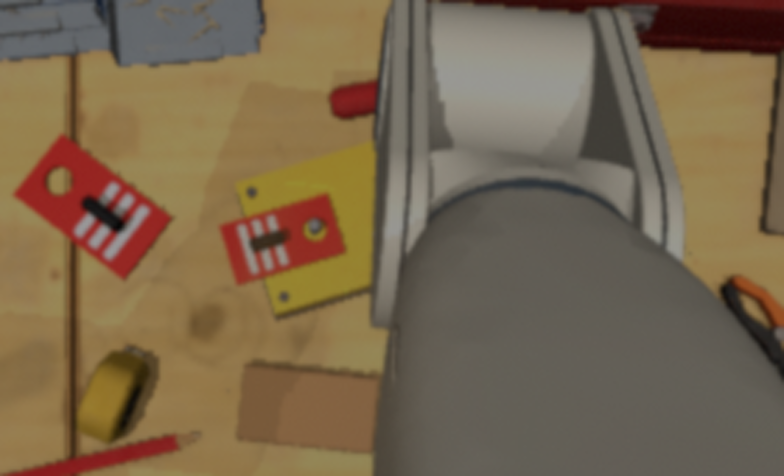

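View pics/s23.png

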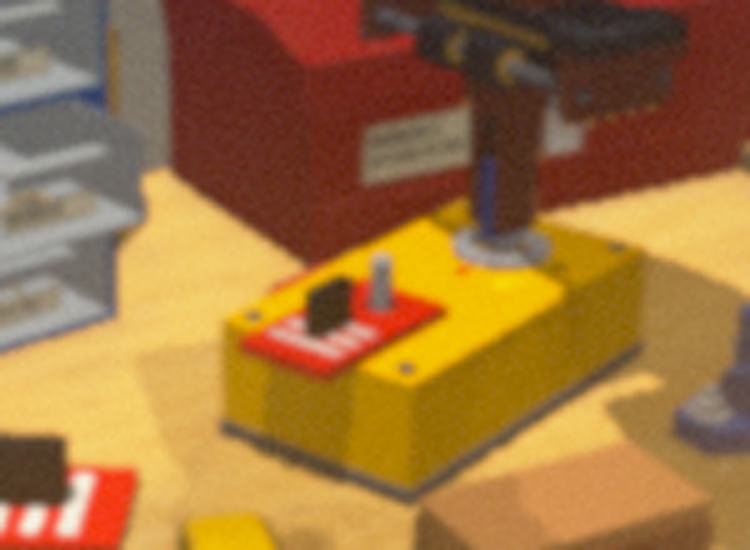

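The tag is still flat over the post, the bystanders have not moved, and the key is held down and turned with steady torque. Handing in.

```bash
python3 -c "
from workcell import ctrl
print(ctrl.close_job())"; python3 st.py
```

```text
the job is handed in; nothing more can be done
None
the job is handed in; nothing more can be done
```

I hung the smaller red tag (89 x 48 mm measured) on the post and let go. I then took the blue key, pushed it fully into the lock, turned it clockwise and handed the job in at about 23.6 s with the gripper still holding it. No verdict was reported.

**Last checks:**
- **Tag:** it lies flat on the box with the post through its hole, in both the top and scene views.
- **Key depth:** the tool stopped at z = 74.3 mm, where I expected about 74.3 mm for a seated key. The push was about 12 N and the key had not slipped in the fingers.
- **Turn:** I turned about 106° from home, enough to take up the 9° of play and reach the stop. The twisting moment rose to about 0.25 N m and held, which suggests the stop. I could not read the plug angle directly.
- **Grip:** steady at about 9 mm opening on the bow.
- **Bystanders:** the tape measure, sanding block and screwdriver look undisturbed, though the arm partly hid the last two in the final top view.

**Disagreement:** the final tool position was about 2 to 3 mm in x from where the camera put the lock axis. That is within the 5 mm limit. I put it down to play in the keyway, arm flex and the 2 mm calibration error.

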